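Pin the swing jaw into the counter bag clamp

TASK

Put the bag clamp on the counter back together: slide the loose swing jaw along the base plate until its eye is fully home in the fork, then take the pin with the flat tab from the wooden stand and push it down through the fork's floating top knuckle, which may sit up to a centimetre to one side and must be pushed into line, and on through the eye until its collar sits flush on the knuckle. Work gently, never pressing hard on the clamp, leave the knob-headed pins and the other things on the counter where they are, and let go at the end.

Things in the scene. Friction and masses are not known exactly. Their poses are not given: they have to be found in the camera images.
- clamp: Bag clamp fixed to the counter: grey base plate 270 x 130 mm, 12 mm thick (x -40 to 230, y -75 to 55 mm), a fork (clevis) at one end, a fixed steel jaw bar 18 mm wide along one edge (centred at y = 44, x 45 to 220 mm, top 30 mm above the counter). Origin: on the vertical hinge axis at counter height; x from the fork along the jaws, y to the fixed jaw, z up. It bears at most 40 N.
- hinge_top (a point): Point on the hinge axis, 44 mm above the counter, level with the knuckle plate's top; axes as the clamp. The knuckle plate (51 x 36 mm, 12 mm thick, hole 13 mm) floats along clamp y, held by 8 N of friction: its hole starts up to 9 mm to either side of this point. Find it by feel or sight, and with the pin's foot in it push it over into line with the eye; the pin then goes on down.
- hinge_low (a point): Point on the hinge axis on the upper face of the base plate (12 mm above the counter): where the middle of the jaw's eye must come to lie. Below it the lower bore, 14 mm in diameter, is open down to the counter; in it a hidden spring plunger (clamp -y side, 9 mm above the counter) rubs on the pin, so that the last 8 mm or so of its way must be pushed, with about 2 to 10 N.
- jaw: Loose swing jaw, 0.26 to 0.42 kg, flat on the base plate: a round steel eye (30 mm outside, 14 mm hole, 18 mm high), a straight steel bar 14 mm wide, 18 mm high, to 203 mm from the eye's middle, and an upright black grip. Origin: middle of the eye on its underside; x along the bar away from the eye, z up. It starts 35 to 65 mm short of home, eye towards the fork, a little askew.
- jaw_eye (a point): Middle of the eye on its underside (the jaw's origin).
- jaw_grip (a point): A point in the jaw's upright black grip, 14 mm below its top. The grip is 14 mm thick (jaw y) and 32 mm long (jaw x), centred 100 mm from the eye's middle; it rises from 18 to 59 mm above the jaw's underside. Pinch it across its thickness.
- pin: Hinge pin, steel, about 0.1 kg, the one with the flat tab. Shank 12 mm in diameter, 42 mm long, foot narrowed to 9.4 mm over the last 2.5 mm; collar 22 mm in diameter, 5 mm thick; on it an upright tab 10 mm thick (pin x), 24 mm wide (pin y), 36 mm high. Origin: middle of the foot; z up. It hangs by its collar in one of the stand's holes. Seated, its foot is 2 mm above the counter.
- pin_collar (a point): Middle of the collar's underside, 42 mm above the foot.
- pin_tab (a point): Point in the tab, 70 mm above the foot and 13 mm below the tab's top (the tab stands 47 to 83 mm above the foot). Pinch the tab across its 10 mm thickness.
- stand: Wooden pin stand, heavy and fixed, 60 x 160 x 50 mm (x, y, z) with three through holes 15 mm in diameter, 50 mm apart along its y. Origin: middle of the underside.
- knob_pin_a: A shorter pin with a round knob (20 mm ball, its top 79 mm above the counter), hanging in the stand; not to be used. Origin at its foot, 28 mm below the collar.
- knob_pin_b: A shorter pin with a round knob (24 mm ball, its top 82 mm above the counter), hanging in the stand; not to be used. Origin at its foot, 34 mm below the collar.
- driver: Screwdriver 160 mm long lying on the counter on the robot's side of the clamp; bystander. Origin at its underside, middle.
- tin: Food tin, 64 mm in diameter, 85 mm high, beyond the clamp; bystander. Origin: middle of the underside.
- spice_jar: Jar with a lid, 54 mm in diameter, 90 mm high; bystander. Origin: middle of the underside.
- weight: Brass scale weight, 40 mm in diameter, 55 mm high; bystander. Origin: middle of the underside.
- mug: White mug, 80 mm across, 90 mm high; bystander. Origin: middle of the underside.
- fork_mouth (a point): Middle of the fork's mouth: x = 16 mm on the clamp, 22 mm above the counter; axes as the clamp. The fork: a grey block (clamp x -35 to -15, y -25 to 25 mm) with cheeks at y = +-16.5 mm (x below -1 mm), and on it the steel upper knuckle plate, 32 to 44 mm above the counter. Its gap, open to +x, is 12 to 32 mm high; the block's face at x = -15 mm stops the jaw's eye in line with the lower bore.
Things that resemble listed ones, but are neither listed nor needed, are in the scene too. What is shaped like the pin but black or orange is not meant.

How it is judged:
By the outcome, as a careful person would: the job done as asked, in the order asked, and still so for the second after the job is handed in, with the robot touching nothing.
It also fails if it takes over 72 s, if anything falls off the work surface, if the arm or the gripper's body presses on something with over 40 N, if the wrist force passes 120 N, or if a joint passes its speed limit or range.

ROBOT

A 7-joint arm with a two-finger parallel gripper is mounted at the origin on the work surface. World frame = base frame: x ahead of the robot, y to its left, z up, the work surface at z = 0. Lengths are in m, angles in rad, forces in N, time in s.
With the tool pointing down it reaches from about 0.4 to 0.85 m from the base axis. Payload 10.4 kg.
Tool frame: the origin (TCP) lies at the very end of the fingers, on their centre line; the grasp point (between the pads) lies 19 mm behind it; x points along the fingers, z is the direction in which the jaws open and shut, and the axes are right-handed (so a half turn about x gives the same grasp; the last joint's range is limited). The gripper opens to 85 mm and grips with 20 to 120 N. Pads are 22 mm wide; open, the fingers measure 114 mm over their backs; the gripper's body (76 mm by 85 mm) begins 54 mm behind the grasp point. The pads swing forward as they close: fully open they stand 13 mm farther back than shut.
Start: joints at [1.097, 0.332, -0.065, 1.46, 0.022, 1.35, -0.088], TCP at [0.272, -0.563, 0.231] pointing down, gripper open.
Joint ranges: [-2.6, 2.6], [-0.5, 2.12], [-1.47, 1.34], [0.16, 2.42], [-1.27, 4.41], [0.06, 2.06], [-2.6, 2.6]. Speed limits (rad/s): [2.22, 2.22, 2.79, 2.79, 3.14, 3.14, 3.14].

INTERFACE

Orientations are given as a unit quaternion [x, y, z, w].
In Python, from workcell import readout, camera, manip gives the robot as it stands.
- The arm moves only by the shell command python3 -m inch 'ROWS' [FORCE]. ROWS is JSON, a list of rows, each a list of 3 entries, a list of its own where there are three numbers: the turn, a rotation vector about the tool's x, y, z in degrees, then the shift along the tool's x, y, z in mm, then the closure, from 0 (fully open) to 1 (shut). In form: [[[wx, wy, wz], [dx, dy, dz], hand], ...]. A call has 1 to 10 rows; each row is the pose to reach, as a shift and turn from the pose measured when the call began, along the tool's axes at that moment; what a row does not reach only later rows make up. A row lasts 1/8 s, in which the tool goes at most 62.5 mm and 10.7 degrees, less where a joint would pass 70% of its speed; a pose out of reach is approached as far as the arm can. A call with a gripper value outside its range is refused whole. The fingers move at their own pace and stop on an object; FORCE is the grip in N (left out, the last holds). Time passes only in rows, so rows that repeat a pose let the fingers close. It gives the time, the measured TCP pose, the force and the opening at its end, in the units of the state.
- readout.get_obs(): the state, without advancing time (a new reading comes with each control period).
- camera(name): name is "side" or "top" or "wrist"; returns a dict with "pixels" (480x640x3 uint8, red, green, blue), "range_z" (480x640 float32, m along the optical axis (not along the pixel's ray), 0 where there is no reading), "intrinsics" (3x3 intrinsics, pixels), "extrinsics" (4x4, takes a point from world to camera coordinates); the wrist camera has in their place "T_tool_cam" (4x4, takes a point from camera to tool coordinates, whose origin is the TCP and whose axes are the tool frame's). Camera axes: x right, y down, z forward; pixel columns grow to the right and rows downward; lengths in m; the calibration is good to about 2 mm. The wrist camera is an equidistant fisheye: a pixel r from the principal point sees the ray r / f radians off the axis. A picture is of the moment at which its call begins: read the wrist's pose just before it.
- manip.hand_in(): hands the job in, once; it reports no verdict.
The state is a dict: "clock": time; "joint_pos": joint angles; "joint_velocities": joint speeds; "tau": joint torques, N m; "position": TCP position; "ee_rot": TCP orientation; "ft_force": force on the tool from outside, world axes, zero at the start; "torque": the same for the moment, N m; "grip_width": opening from 0.0 (shut) to 1.0 (fully open).
Only numpy, scipy, OpenCV 4.12 (cv2) and the standard library are available. Lean on these libraries where they do the work, as an engineer would, in place of code of your own. Each camera call takes 0.05 s, during which the arm holds its last target.

## Working session

There is one attempt and no reset: what is moved stays moved. The work goes in short steps, Python scripts to look and compute and a shell command to move; the robot and the scene stay as the last step left them, time stands still between calls to the robot, and variables do not carry over. Pictures are saved under pics/ and viewed, and the job is handed in when it is done.

```bash
ls; mkdir -p pics; python3 - <<'E'
from workcell import readout, camera
import cv2,numpy as np
print(readout.get_obs())
for n in ["side","top","wrist"]:
    c=camera(n); cv2.imwrite(f"pics/{n}0.png",c["pixels"][:,:,::-1]); np.savez(f"{n}0.npz",**c)
    print(n,c["intrinsics"],c.get("extrinsics"),c.get("T_tool_cam"))
E
```

```text
pics
{'clock': 0.0, 'joint_pos': array([ 1.09737925,  0.33286334, -0.06466749,  1.46093613,  0.02157811,
        1.34989597, -0.08848638]), 'joint_velocities': array([ 1.35069652e-04,  1.24746682e-03, -5.25068541e-05,  1.24591844e-03,
        3.69474443e-04, -4.53719435e-05, -3.11973306e-03]), 'tau': array([-7.76593042e-04, -6.25453663e+01,  4.85387805e-02, -3.91599548e+01,
        1.60731026e-02,  9.94334434e-03, -7.25282320e-06]), 'position': array([ 0.27213546, -0.56222986,  0.23052365]), 'ee_rot': array([ 0.37584731,  0.59953524, -0.37535142,  0.59867153]), 'ft_force': array([-0.15729791, -0.56288188, -0.69041087]), 'torque': array([ 0.01015667, -0.01867414,  0.01152356]), 'grip_width': 0.9986874938505569}
side [[449.15994552   0.         319.57728575]
 [  0.         449.15994552 240.14152457]
 [  0.           0.           1.        ]] [[-0.99819138 -0.05982694  0.00589165  0.57707681]
 [-0.04806734  0.73542532 -0.67589876  0.06963874]
 [ 0.03610408 -0.67495951 -0.73697093  0.93331541]
 [ 0.          0.          0.          1.        ]] None
top [[473.1044201    0.         333.90962215]
 [  0.         473.1044201  243.14609122]
 [  0.           0.           1.        ]] [[-3.36955856e-03 -9.99994125e-01 -6.30046839e-04 -6.30942371e-03]
 [-9.96700699e-01  3.40955385e-03 -8.10930999e-02  5.81108379e-01]
 [ 8.10947717e-02  3.54720177e-04 -9.96706332e-01  1.14401339e+00]
 [ 0.00000000e+00  0.00000000e+00  0.00000000e+00  1.00000000e+00]] None
wrist [[371.64829954   0.         325.30918247]
 [  0.         371.64829954 241.74797163]
 [  0.           0.           1.        ]] None [[ 9.84065345e-04 -3.14232836e-01  9.49345436e-01 -1.42369391e-01]
 [ 8.54391547e-04 -9.49345285e-01 -3.14233672e-01  8.11600904e-02]
 [ 9.99999151e-01  1.12033918e-03 -6.65739916e-04  5.15022907e-04]
 [ 0.00000000e+00  0.00000000e+00  0.00000000e+00  1.00000000e+00]]
```

View pics/side0.png

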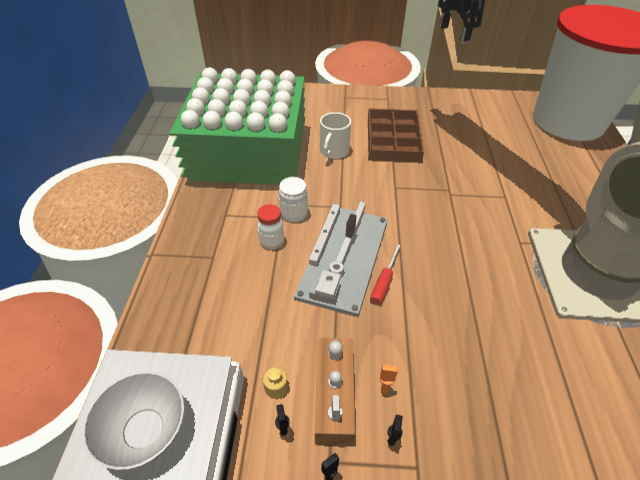

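View pics/top0.png

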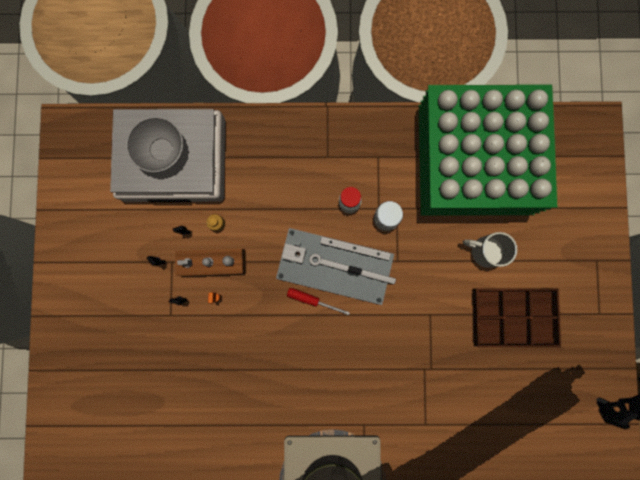

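View pics/wrist0.png

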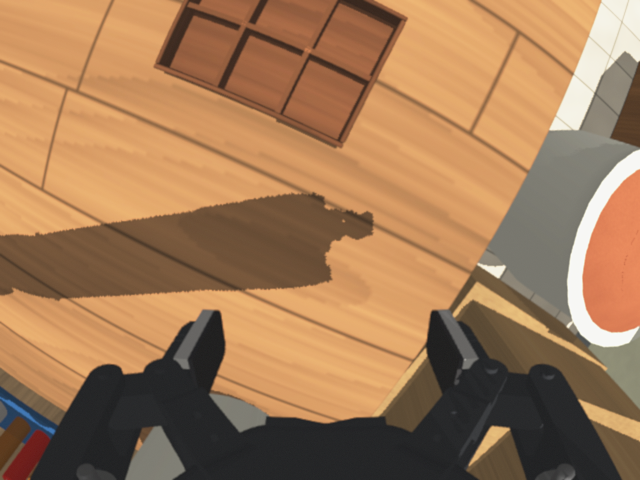

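The top view shows the clamp at (335,265) with its fork at (292,254), eye at (315,260) and grip at (355,271). The tab pin is in the stand at (183,262). Next I'll measure these.

```bash
cat > h.py <<'E'
import numpy as np,cv2
from workcell import readout,camera
from scipy.spatial.transform import Rotation as R
def cloud(c):
    K=c["intrinsics"];d=c["range_z"];v,u=np.mgrid[:480,:640]
    p=np.stack([(u-K[0,2])/K[0,0]*d,(v-K[1,2])/K[1,1]*d,d],-1)
    E=np.linalg.inv(c["extrinsics"]); return p@E[:3,:3].T+E[:3,3]
def proj(c,P):
    q=np.atleast_2d(P)@c["extrinsics"][:3,:3].T+c["extrinsics"][:3,3]
    q=q@c["intrinsics"].T; return q[:,:2]/q[:,2:]
def ray(c,u,v,z):
    K=c["intrinsics"];E=np.linalg.inv(c["extrinsics"])
    d=E[:3,:3]@np.array([(u-K[0,2])/K[0,0],(v-K[1,2])/K[1,1],1]);o=E[:3,3]
    return o+d*(z-o[2])/d[2]
def pose():
    o=readout.get_obs(); return o,np.array(o["position"]),R.from_quat(o["ee_rot"])
E
python3 - <<'E'
from h import *
for n,b in [("top",(265,215,410,315)),("top",(140,205,260,315)),("side",(285,195,415,315)),("side",(260,330,410,480))]:
    c=np.load(n+"0.npz"); P=cloud(c)
    x0,y0,x1,y1=b; im=c["pixels"][y0:y1,x0:x1,::-1]
    s=5; cv2.imwrite(f"pics/{n}_{x0}.png",cv2.resize(im,None,fx=s,fy=s,interpolation=cv2.INTER_CUBIC))
c=np.load("top0.npz");P=cloud(c)
for u,v in [(292,254),(315,260),(355,271),(183,262),(208,262),(228,262),(305,298),(345,200),(390,215),(214,222),(300,285),(360,295)]:
    print(u,v,P[v,u].round(4))
# table, plate
m=(P[...,2]>0.006)&(P[...,2]<0.018)&(P[...,0]>0.3)&(P[...,0]<0.7)&(P[...,1]>-0.2)&(P[...,1]<0.2)
Q=P[m][:,:2]; print(len(Q),cv2.minAreaRect((Q*1000).astype(np.float32)))
E
```

```text
292 254 [0.5534 0.0933 0.0438]
315 260 [0.5399 0.0386 0.0178]
355 271 [ 0.5112 -0.0577  0.0728]
183 262 [0.5329 0.341  0.0931]
208 262 [0.5333 0.2874 0.077 ]
228 262 [0.533  0.2397 0.0805]
305 298 [0.447  0.0625 0.0301]
345 200 [ 0.6767 -0.0346  0.0924]
390 215 [ 0.6415 -0.1399  0.0886]
214 222 [0.631  0.2812 0.0527]
300 285 [ 0.4783  0.077  -0.0027]
360 295 [ 0.4533 -0.0723  0.0127]
4886 ((499.4455261230469, 0.4640350341796875), (397.8396301269531, 399.6082458496094), 89.7968978881836)
```

View pics/top_265.png

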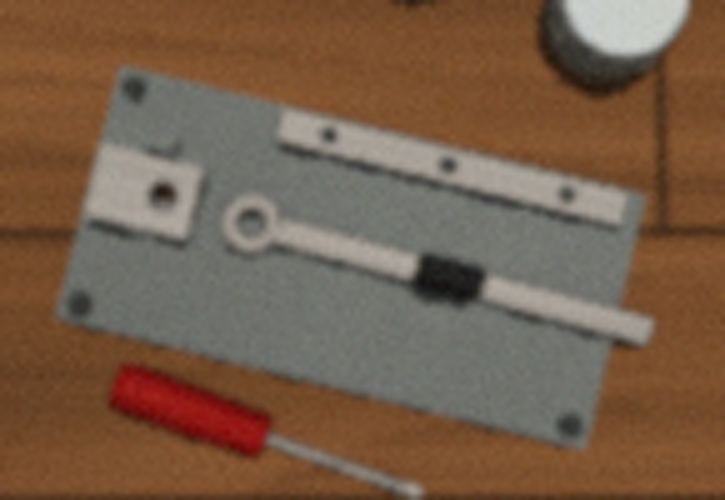

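View pics/side_285.png

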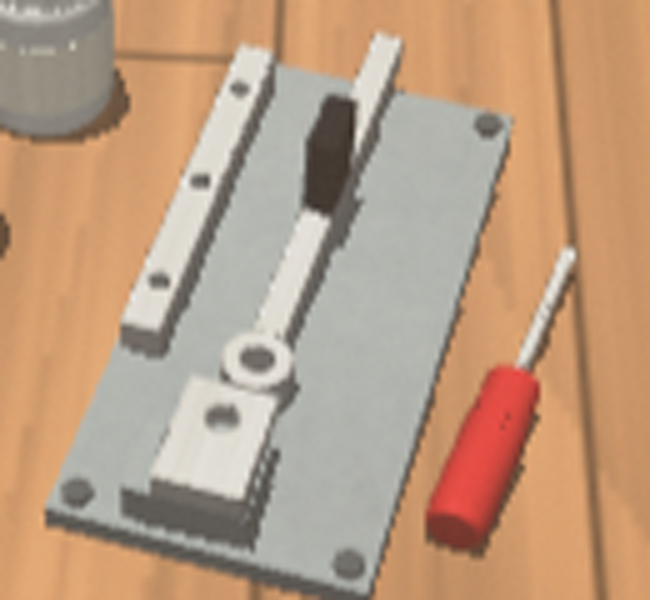

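View pics/top_140.png

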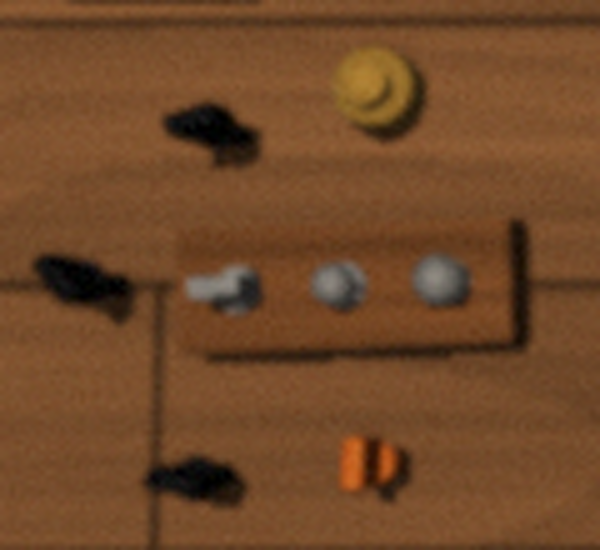

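View pics/side_260.png

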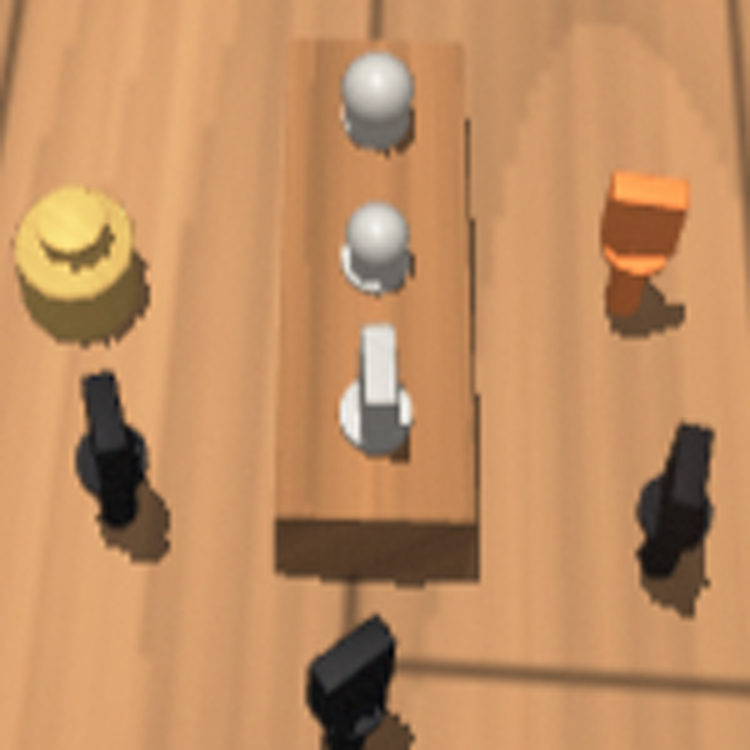

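```bash
python3 - <<'E'
from h import *
from scipy.optimize import least_squares
t=np.load("top0.npz");s=np.load("side0.npz")
A=lambda x0,y0,l:[(x0+a/5-0.4,y0+b/5-0.4) for a,b in l]
def fit(c,px,loc):
    W=np.array([ray(c,u,v,z)[:2] for (u,v),(_,_,z) in zip(px,loc)]);L=np.array(loc)[:,:2]
    f=lambda q:(L@np.array([[np.cos(q[2]),np.sin(q[2])],[-np.sin(q[2]),np.cos(q[2])]])+q[:2]-W).ravel()
    r=least_squares(f,[.55,.09,-1.8]);print(r.x.round(4),np.degrees(r.x[2]).round(2),(r.fun.reshape(-1,2)*1000).round(1).tolist())
loc=[(-.04,.055,.012),(-.04,-.075,.012),(.23,.055,.012),(.23,-.075,.012)]
fit(t,A(265,215,[(122,68),(62,317),(642,195),(585,445)]),loc)
fit(s,A(285,195,[(48,512),(372,590),(511,120)]),[loc[0],loc[1],loc[3]])
# knuckle corners, hole
for n,c,b,l,z in [("top",t,(265,215),[(163,194)],.044),("side",s,(285,195),[(222,417)],.044),
  ("topeye",t,(265,215),[(251,222)],.030),("sideeye",s,(285,195),[(257,359)],.030)]:
    for u,v in A(*b,l): print(n,ray(c,u,v,z).round(4))
for n,c in [("t",t),("s",s)]:
    P=cloud(c)
    m=(P[...,2]>0.058)&(P[...,2]<0.08)&(abs(P[...,0]-.51)<.06)&(abs(P[...,1]+.06)<.06)
    print(n,"grip",P[m].mean(0),m.sum())
    m=(P[...,2]>0.070)&(P[...,2]<0.1)&(abs(P[...,0]-.54)<.04)&(abs(P[...,1]-.34)<.035)
    q=P[m]; print(n,"tab",q.mean(0),m.sum(), q.min(0),q.max(0)); 
    m&=P[...,2]>.086;print(cv2.minAreaRect((P[m][:,:2]*1000).astype(np.float32)),m.sum())
    m=(abs(P[...,2]-.05)<.006)&(abs(P[...,0]-.54)<.06)&(abs(P[...,1]-.29)<.12);print("stand",cv2.minAreaRect((P[m][:,:2]*1000).astype(np.float32)))
E
```

```text
[ 0.5582  0.0789 -1.8122] -103.83 [[1.3, 0.8], [-0.9, 2.7], [1.2, -2.4], [-1.6, -1.1]]
[ 0.5588  0.0814 -1.8089] -103.64 [[0.4, -0.2], [0.1, 2.5], [-0.5, -2.4]]
top [0.5548 0.0807 0.044 ]
side [0.5553 0.0813 0.044 ]
topeye [0.5418 0.0386 0.03  ]
sideeye [0.5428 0.0402 0.03  ]
t grip [ 0.51367603 -0.05636708  0.07257188] 82
t tab [0.53241082 0.34149599 0.08990905] 60 [0.52677081 0.33145785 0.07003289] [0.53808102 0.35536139 0.09621176]
((532.9259033203125, 343.4129638671875), (9.409224510192871, 23.909711837768555), 0.07998568564653397) 49
stand ((533.7455444335938, 311.5919189453125), (60.1420783996582, 196.33670043945312), 2.010298728942871)
s grip [ 0.51658862 -0.05173761  0.06840436] 106
s tab [0.53502786 0.34747639 0.08747178] 153 [0.52906037 0.3324005  0.0710195 ] [0.54027565 0.35715396 0.09254565]
((535.0968017578125, 344.54840087890625), (9.828109741210938, 24.522918701171875), 6.315145492553711) 119
stand ((536.7423706054688, 294.2911071777344), (59.99795150756836, 161.84442138671875), 2.0501537322998047)
```

```bash
cat >> h.py <<'E'
def go(p,zyaw=None,fixed_down=True):
    """print turn/shift to reach TCP p with tool x down and tool z at world yaw zyaw (deg), nearest half turn"""
    o,q,r=pose(); best=None
    if zyaw is None: rel=R.identity()
    else:
        for a in (zyaw,zyaw+180):
            a=np.radians(a); x=np.array([0,0,-1.]);z=np.array([np.cos(a),np.sin(a),0]);y=np.cross(z,x)
            rr=r.inv()*R.from_matrix(np.stack([x,y,z],1))
            if best is None or rr.magnitude()<best.magnitude(): best=rr
        rel=best
    print("turn",np.degrees(rel.as_rotvec()).round(2),"shift",(r.inv().apply(np.array(p)-q)*1000).round(1))
def st():
    o,q,r=pose(); M=r.as_matrix()
    print("t",o["clock"],"p",q.round(4),"x",M[:,0].round(3),"z",M[:,2].round(3),"zyaw",np.degrees(np.arctan2(M[1,2],M[0,2])).round(2),"F",np.round(o["ft_force"],2),"T",np.round(o["torque"],3),"w",round(o["grip_width"],3),"j",np.round(o["joint_pos"],2))
E
python3 -c "
from h import *
st(); go([.520,-.057,.20],-15.8)"
```

```text
t 0.15 p [ 0.2722 -0.5623  0.2307] x [-0.001  0.001 -1.   ] z [ 0.436 -0.9   -0.001] zyaw -64.17 F [ 0.5   0.86 -0.03] T [-0.02   0.035 -0.034] w 1.001 j [ 1.1   0.33 -0.06  1.46  0.02  1.35 -0.09]
turn [-4.837e+01 -6.000e-02 -2.000e-02] shift [  31.   443.2 -346.8]
```

```bash
python3 -m inch '[[[-3,0,0],[2,22,-17],0],[[-8,0,0],[5,66,-52],0],[[-14,0,0],[8,115,-90],0],[[-20,0,0],[12,168,-132],0],[[-26,0,0],[15,220,-173],0],[[-32,0,0],[19,272,-213],0],[[-38,0,0],[22,324,-254],0.3],[[-43,0,0],[26,374,-293],0.4],[[-47,0,0],[29,415,-325],0.4],[[-48.4,0,0],[31,443,-347],0.4]]'
python3 -c "
from h import *
st(); go([.520,-.057,.20],-15.8)"
```

```text
clock: 1.4
position: [0.5203, -0.0539, 0.1999]
ee_rot: [0.096, 0.701, -0.095, 0.7]
ft_force: [0.4, -0.0, -0.0]
grip_width: 0.598
t 1.4 p [ 0.5203 -0.0539  0.1999] x [-0.     0.001 -1.   ] z [ 0.963 -0.268 -0.001] zyaw -15.55 F [ 0.43 -0.04 -0.  ] T [-0.073  0.01   0.011] w 0.598 j [ 0.53  0.17 -0.57  1.75  0.1   1.25 -0.33]
turn [ 0.25 -0.04 -0.08] shift [-0.1 -3.1  0.5]
```

```bash
cat >> h.py <<'E'
def wrist(name):
    o,q,r=pose(); c=camera("wrist"); c=dict(c); c["q"]=q;c["rm"]=r.as_matrix()
    np.savez(name+".npz",**c); cv2.imwrite(f"pics/{name}.png",c["pixels"][:,:,::-1]); return c
def wray(c,u,v,z):
    K=c["intrinsics"];a=np.array([u-K[0,2],v-K[1,2]]);n=np.linalg.norm(a);th=n/K[0,0]
    d=np.r_[a/max(n,1e-9)*np.sin(th),np.cos(th)];T=c["T_tool_cam"]
    o=c["q"]+c["rm"]@T[:3,3];d=c["rm"]@T[:3,:3]@d
    return o+d*(z-o[2])/d[2]
def wproj(c,P):
    T=c["T_tool_cam"];p=((np.atleast_2d(P)-c["q"])@c["rm"]-T[:3,3])@T[:3,:3]
    n=np.linalg.norm(p[:,:2],axis=1);th=np.arctan2(n,p[:,2])
    return c["intrinsics"][:2,2]+c["intrinsics"][0,0]*th[:,None]*p[:,:2]/n[:,None]
E
python3 -c "
from h import *
c=wrist('w1')
print(wproj(c,[[.5585,.08,.044],[.555,.081,.044],[.542,.039,.03],[.514,-.057,.071]]))"
```

```text
[[326.02211653  51.46190164]
 [321.37356207  51.43492787]
 [319.99064015 106.08464558]
 [317.82193203 236.70922807]]
```

View pics/w1.png

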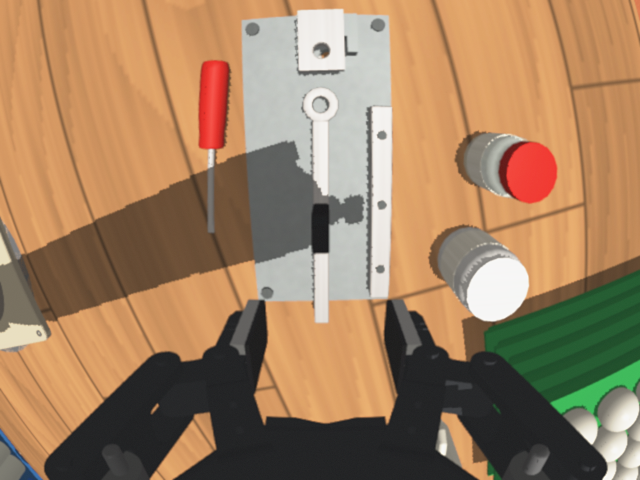

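```bash
python3 - <<'E'
from h import *
c=np.load("w1.npz");t=np.load("top0.npz")
im=c["pixels"];T=c["T_tool_cam"];print("cam pos",c["q"]+c["rm"]@T[:3,3])
e=wray(c,320,104,.03);h=wray(c,321,49.5,.044);print("eye",e,"hole",h)
sub=im[190:270,300:340].astype(int).sum(2)<110
v,u=np.nonzero(sub);print("blk",u.min()+300,u.max()+300,v.min()+190,v.max()+190)
print("grip",wray(c,320.5,229,.071), wray(c,320.5,205,.071),wray(c,320.5,253,.071))
from scipy.optimize import least_squares
px=[(243.5,21),(389,14.5),(390,299.5),(258,300)];loc=np.array([(-.04,-.075,.012),(-.04,.055,.012),(.23,.055,.012),(.23,-.075,.012)])
W=np.array([wray(c,u,v,.012)[:2] for u,v in px]);L=loc[:,:2]
f=lambda q:(L@np.array([[np.cos(q[2]),np.sin(q[2])],[-np.sin(q[2]),np.cos(q[2])]])+q[:2]-W).ravel()
r=least_squares(f,[.55,.09,-1.8]);print(r.x,np.degrees(r.x[2]),(r.fun.reshape(-1,2)*1000).round(1).tolist())
a=r.x[2];E=np.array([[np.cos(a),np.sin(a)],[-np.sin(a),np.cos(a)]])
for n,p in [("eye",e),("hole",h)]: print(n,"in clamp",(E@(p[:2]-r.x[:2])*1000).round(1))
b=im[0:75,290:350,::-1];cv2.imwrite("pics/w1k.png",cv2.resize(b,None,fx=8,fy=8,interpolation=cv2.INTER_CUBIC))
E
```

```text
cam pos [0.54246802 0.02358206 0.3424048 ]
eye [0.54247861 0.04069039 0.03      ] hole [0.55514965 0.08263607 0.044     ]
blk 312 327 205 251
grip [ 0.51764123 -0.05163105  0.071     ] [ 0.52269873 -0.03363708  0.071     ] [ 0.51237938 -0.07031368  0.071     ]
[ 0.56104919  0.08049219 -1.81679358] -104.09460444594427 [[-0.4, 1.2], [0.6, -0.9], [-1.2, 1.5], [0.9, -1.7]]
eye in clamp [43.1 -8.3]
hole in clamp [-0.6 -6.2]
```

View pics/w1k.png

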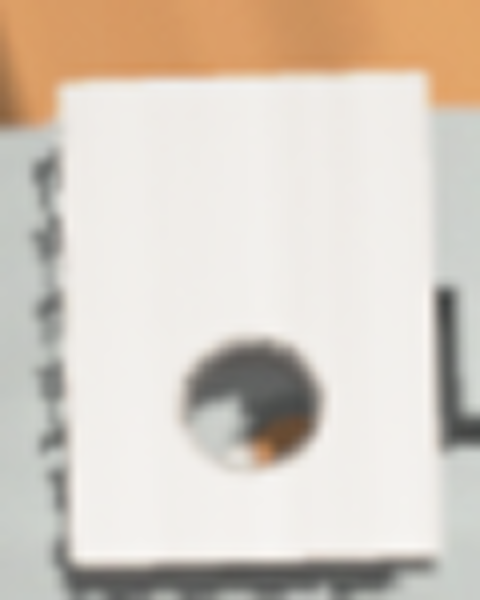

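```bash
python3 -c "
from h import *
c=np.load('w1.npz')
e=wray(c,320,104,.03);b=wray(c,321.5,320,.03);d=b-e;print(e,b,np.linalg.norm(d),np.degrees(np.arctan2(d[1],d[0])))
go([.5170,-.0555,.040],-15)"
```

```text
[0.54247861 0.04069039 0.03      ] [ 0.48999091 -0.1511631   0.03      ] 0.19890380342264524 -105.30070297174716
turn [-0.22 -0.04 -0.22] shift [159.7  -8.5  -2.6]
```

```bash
python3 -c "
from h import *
st()
print(np.load('w1.npz')['q'])"
```

```text
t 1.45 p [ 0.5217 -0.0486  0.1998] x [ 0.     0.004 -1.   ] z [ 0.965 -0.263 -0.001] zyaw -15.22 F [-1.85  5.56 -0.36] T [0.361 0.111 0.025] w 0.603 j [ 0.53  0.18 -0.57  1.75  0.1   1.25 -0.33]
[ 0.52034406 -0.05385685  0.19992854]
```

```bash
python3 -m inch '[[[0,0,0],[25,-8.5,-2.6],0.5],[[0,0,0],[60,-8.5,-2.6],0.5],[[0,0,0],[70,-8.5,-2.6],0.5],[[0,0,0],[70,-8.5,-2.6],0.5],[[0,0,0],[70,-8.5,-2.6],0.5]]'
python3 -c "
from h import *
st();c=wrist('w2');go([.5170,-.0555,.040],-15)"
```

```text
clock: 2.08
position: [0.5177, -0.056, 0.131]
ee_rot: [0.095, 0.7, -0.092, 0.701]
ft_force: [-0.7, 0.5, -0.1]
grip_width: 0.5
t 2.075 p [ 0.5177 -0.056   0.131 ] x [ 0.002  0.004 -1.   ] z [ 0.965 -0.263  0.001] zyaw -15.23 F [-0.7   0.45 -0.14] T [-0.038 -0.012 -0.012] w 0.5 j [ 0.52  0.23 -0.56  1.84  0.13  1.11 -0.35]
turn [-0.23  0.07 -0.23] shift [91.  -0.1 -1. ]
```

View pics/w2.png

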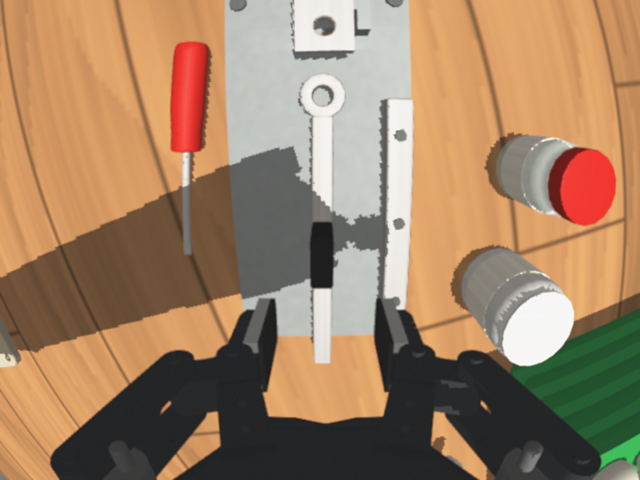

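```bash
python3 - <<'E'
from h import *
c=np.load("w2.npz")
T=c["T_tool_cam"];print("cam",c["q"]+c["rm"]@T[:3,3])
e=wray(c,322.5,95,.03);b=wray(c,322,362,.03);h=wray(c,324,25,.044);d=b-e
print("eye",e,"hole",h,"len",np.linalg.norm(d),np.degrees(np.arctan2(d[1],d[0])))
print("grip",wray(c,321,256,.071),wray(c,321.5,223,.071),wray(c,320.5,288,.071))
l=[wray(c,387,100,.03),wray(c,411,100,.03),wray(c,383,295,.03),wray(c,408,300,.03)]
d=l[3]-l[1];print(np.array(l).round(4),np.degrees(np.arctan2(d[1],d[0])))
go([.5170,-.0555,.040],-15)
E
```

```text
cam [0.5390514  0.02127587 0.27374639]
eye [0.54270508 0.04044649 0.03      ] hole [0.5550857  0.08229785 0.044     ] len 0.20047386498687367 -105.42366119493924
grip [ 0.51728851 -0.05034886  0.071     ] [ 0.52282841 -0.03127757  0.071     ] [ 0.51153747 -0.07007002  0.071     ]
[[ 0.5823  0.0272  0.03  ]
 [ 0.598   0.0237  0.03  ]
 [ 0.5487 -0.1064  0.03  ]
 [ 0.5661 -0.1159  0.03  ]] -102.84859521217021
turn [-0.23  0.07 -0.23] shift [91.  -0.1 -1. ]
```

```bash
python3 -m inch '[[[0,0,0],[40,-0.5,-1],0.5],[[0,0,0],[80,-0.5,-1],0.5],[[0,0,0],[92,-0.5,-1],0.5],[[0,0,0],[92,-0.5,-1],0.7],[[0,0,0],[92,-0.5,-1],0.9],[[0,0,0],[92,-0.5,-1],0.9],[[0,0,0],[92,-0.5,-1],0.9]]' 25
python3 -c "
from h import *
st();go([.5170,-.0555,.040],-15)"
```

```text
clock: 3.0
position: [0.5178, -0.056, 0.0404]
ee_rot: [0.095, 0.699, -0.092, 0.702]
ft_force: [-0.6, 0.2, 7.0]
grip_width: 0.16
t 3.0 p [ 0.5178 -0.056   0.0404] x [ 0.004  0.003 -1.   ] z [ 0.965 -0.263  0.003] zyaw -15.23 F [-0.56  0.22  7.  ] T [-0.011  0.391  0.081] w 0.16 j [ 0.49  0.35 -0.53  1.91  0.22  0.93 -0.41]
turn [-0.23  0.2  -0.23] shift [ 0.4  0.3 -0.9]
```

```bash
python3 -c "
from h import *
go([.5263,-.0512,.0410],-13.6);go([.531,-.0318,.0410],-13.6);go([.5345,-.0172,.0410],-13.6)"
```

```text
turn [-1.63  0.2  -0.23] shift [-0.6  6.9  6.9]
turn [-1.63  0.2  -0.23] shift [-0.5 26.8  6.3]
turn [-1.63  0.2  -0.23] shift [-0.4 41.8  5.9]
```

```bash
python3 -m inch '[[[-0.5,0,0],[-0.8,2,2],0.9],[[-1.2,0,0],[-0.8,4.5,4.5],0.9],[[-1.6,0,0],[-0.8,7,6.9],0.9],[[-1.6,0,0],[-0.8,13,6.7],0.9],[[-1.6,0,0],[-0.8,19,6.5],0.9],[[-1.6,0,0],[-0.8,24,6.4],0.9],[[-1.6,0,0],[-0.8,25,6.4],0.9]]'
python3 -c "
from h import *
st();c=wrist('w3')"
```

```text
clock: 3.88
position: [0.5306, -0.0329, 0.0413]
ee_rot: [0.085, 0.701, -0.082, 0.704]
ft_force: [-0.5, -0.5, -2.5]
grip_width: 0.153
t 3.875 p [ 0.5306 -0.0329  0.0413] x [ 0.004  0.003 -1.   ] z [ 0.972 -0.235  0.004] zyaw -13.59 F [-0.55 -0.54 -2.47] T [-0.043  0.019 -0.03 ] w 0.153 j [ 0.45  0.37 -0.54  1.88  0.23  0.94 -0.44]
```

View pics/w3.png

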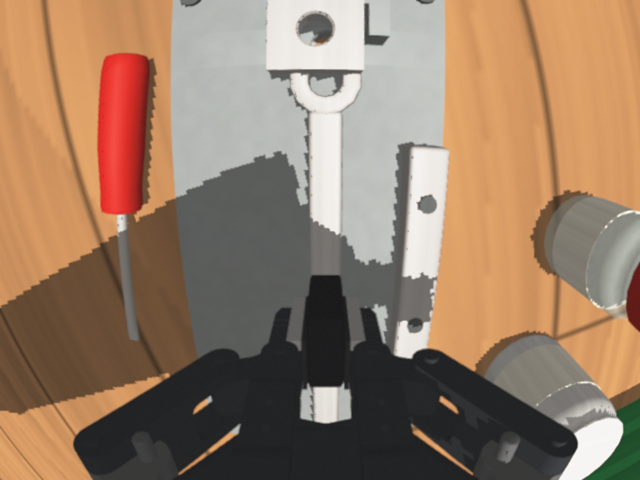

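```bash
python3 - <<'E'
from h import *
c=np.load("w3.npz")
a,b=wray(c,410,147,.03),wray(c,448,150,.03);a2,b2=wray(c,398,345,.03),wray(c,437,300,.03)
for p,q in((a,a2),(b,b2)): d=q-p;print("fix yaw",np.degrees(np.arctan2(d[1],d[0])))
print(a,b,np.linalg.norm(a-b))
yaw=np.radians(-103.6);ex=np.array([np.cos(yaw),np.sin(yaw)]);ey=np.array([-ex[1],ex[0]])
hi=b[:2]-.045*ex-.053*ey;hi2=a[:2]-.045*ex-.035*ey;print("hinge",hi,hi2)
# plate edges at z=.012
for row in (100,200): 
  print([ (np.array([ey@(wray(c,u,row,.012)[:2]-hi)]))*1000 for u in ((172 if row==100 else 178),444)])
# eye
e1,e2=wray(c,291,75,.03),wray(c,362,75,.03)
print("eye w",np.linalg.norm(e1-e2),"y",[ey@(p[:2]-hi)*1000 for p in(e1,e2)])
n=wray(c,326,112,.03);print("eye near edge x",ex@(n[:2]-hi)*1000)
for u,v in((309,150),(342,150),(310,250),(341,250)): p=wray(c,u,v,.03);print((ex@(p[:2]-hi)*1000).round(1),(ey@(p[:2]-hi)*1000).round(1))
h=wray(c,315.5,27.5,.044);print("hole",h,ex@(h[:2]-hi)*1000,ey@(h[:2]-hi)*1000)
for u in(265,368): p=wray(c,u,69,.044);print("knuckle corner",(ex@(p[:2]-hi)*1000).round(1),(ey@(p[:2]-hi)*1000).round(1))
E
```

```text
fix yaw -102.93124749098818
fix yaw -102.55642904903381
[0.58233572 0.02816738 0.03      ] [0.5986832  0.02370595 0.03      ] 0.01694534094035904
hinge [0.55775066 0.07990673] [0.55889848 0.0801356 ]
[array([-72.56882622]), array([56.3142457])]
[array([-72.34538563]), array([58.72229747])]
eye w 0.028785925520846425 y [np.float64(-13.26422276151782), np.float64(15.521616837628299)]
eye near edge x 30.703663064295498
46.5 -6.0
46.4 7.5
90.0 -6.0
90.0 7.6
hole [0.55514558 0.08210144 0.044     ] -1.5206102592283965 -3.0481122890273293
knuckle corner 14.3 -21.7
knuckle corner 14.5 16.3
```

```bash
python3 -m inch '[[[0,0,0],[-0.3,3,0],0.9],[[0,0,0],[-0.3,6,0],0.9],[[0,0,0],[-0.3,9,0],0.9],[[0,0,0],[-0.3,12,0],0.9],[[0,0,0],[-0.3,12,0],0.9]]'
python3 -c "
from h import *
st()"
```

```text
clock: 4.55
position: [0.5335, -0.0211, 0.0417]
ee_rot: [0.085, 0.701, -0.082, 0.704]
ft_force: [-0.4, 0.1, -3.3]
grip_width: 0.161
t 4.55 p [ 0.5335 -0.0211  0.0417] x [ 0.004  0.003 -1.   ] z [ 0.972 -0.235  0.004] zyaw -13.58 F [-0.38  0.09 -3.35] T [ 0.01   0.028 -0.013] w 0.161 j [ 0.43  0.38 -0.55  1.88  0.24  0.94 -0.46]
```

```bash
python3 -m inch '[[[0,0,0],[0.5,1.5,0],0.9],[[0,0,0],[0.7,3,0],0.9],[[0,0,0],[0.7,3,0],0.9]]'
python3 -c "
from h import *
st()"
```

```text
clock: 4.92
position: [0.5342, -0.0181, 0.041]
ee_rot: [0.085, 0.701, -0.082, 0.704]
ft_force: [-0.4, 0.4, -2.9]
grip_width: 0.16
t 4.925 p [ 0.5342 -0.0181  0.041 ] x [ 0.004  0.003 -1.   ] z [ 0.972 -0.235  0.004] zyaw -13.57 F [-0.44  0.37 -2.86] T [-0.069  0.083 -0.024] w 0.16 j [ 0.42  0.38 -0.55  1.88  0.24  0.94 -0.47]
```

```bash
python3 -m inch '[[[0,0,0],[0.7,1.2,0],0.9],[[0,0,0],[1.2,2,0],0.9],[[0,0,0],[1.2,2,0],0.9]]'
python3 -c "
from h import *
st()"
```

```text
clock: 5.3
position: [0.5349, -0.017, 0.0404]
ee_rot: [0.085, 0.701, -0.083, 0.704]
ft_force: [-3.0, -3.1, 6.4]
grip_width: 0.16
t 5.3 p [ 0.5349 -0.017   0.0404] x [ 0.005  0.002 -1.   ] z [ 0.972 -0.235  0.004] zyaw -13.61 F [-3.04 -3.09  6.39] T [-0.522  0.775  0.042] w 0.16 j [ 0.42  0.38 -0.55  1.88  0.24  0.94 -0.48]
```

```bash
python3 -m inch '[[[0,0,0],[-0.4,1,-0.3],0.9],[[0,0,0],[-0.4,2,-0.3],0.9],[[0,0,0],[-0.4,2,-0.3],0.9]]'
python3 -c "
from h import *
st();c=wrist('w4')"
```

```text
clock: 5.68
position: [0.535, -0.0147, 0.0407]
ee_rot: [0.085, 0.701, -0.083, 0.704]
ft_force: [0.4, -0.4, -2.8]
grip_width: 0.156
t 5.675 p [ 0.535  -0.0147  0.0407] x [ 0.005  0.002 -1.   ] z [ 0.972 -0.235  0.004] zyaw -13.59 F [ 0.4  -0.35 -2.84] T [-0.023 -0.029  0.018] w 0.156 j [ 0.42  0.38 -0.55  1.88  0.24  0.94 -0.48]
```

View pics/w4.png

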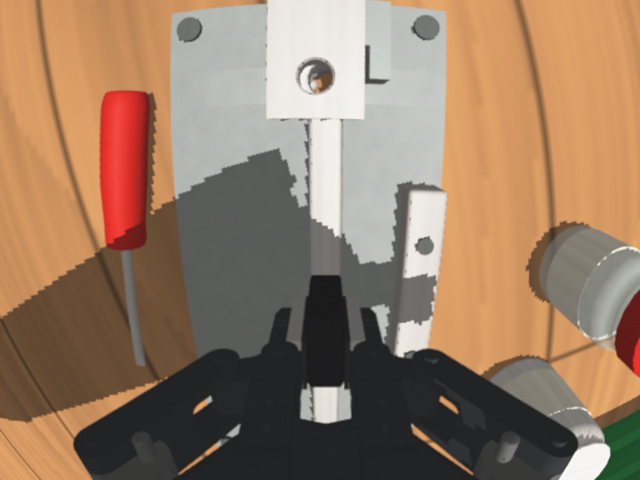

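```bash
python3 -m inch '[[[0,0,0],[0.1,1,0],0.9],[[0,0,0],[0.1,2,0],0.9],[[0,0,0],[0.1,2,0],0.9]]'
python3 -c "
from h import *
st()"
```

```text
clock: 6.1
position: [0.5351, -0.0145, 0.0406]
ee_rot: [0.084, 0.701, -0.084, 0.703]
ft_force: [-2.5, -7.0, 1.5]
grip_width: 0.159
t 6.1 p [ 0.5351 -0.0145  0.0406] x [ 0.004  0.    -1.   ] z [ 0.972 -0.236  0.003] zyaw -13.67 F [-2.52 -6.98  1.47] T [-1.207  0.63   0.049] w 0.159 j [ 0.41  0.38 -0.55  1.88  0.24  0.94 -0.48]
```

```bash
python3 -m inch '[[[0,0,0],[0,0.5,0],0.9],[[0,0,0],[0,0.3,0],0.7],[[0,0,0],[0,0.3,0],0.55],[[0,0,0],[-10,0.3,0],0.5],[[0,0,0],[-40,0.3,0],0.5],[[0,0,0],[-80,0.3,0],0.5],[[0,0,0],[-100,0,0],0.5],[[0,0,0],[-100,0,0],0.5],[[0,0,0],[-100,0,0],0.5]]'
python3 -c "
from h import *
st();c=wrist('w5')
b=c['pixels'][40:160,250:410,::-1];cv2.imwrite('pics/w5k.png',cv2.resize(b,None,fx=5,fy=5,interpolation=cv2.INTER_CUBIC))"
```

```text
clock: 7.22
position: [0.5344, -0.0145, 0.1401]
ee_rot: [0.084, 0.701, -0.084, 0.703]
ft_force: [-0.1, -0.2, 0.3]
grip_width: 0.495
t 7.225 p [ 0.5344 -0.0145  0.1401] x [ 0.003  0.    -1.   ] z [ 0.972 -0.236  0.003] zyaw -13.67 F [-0.11 -0.17  0.25] T [-0.001  0.004  0.027] w 0.495 j [ 0.45  0.26 -0.58  1.79  0.15  1.13 -0.42]
```

View pics/w5.png

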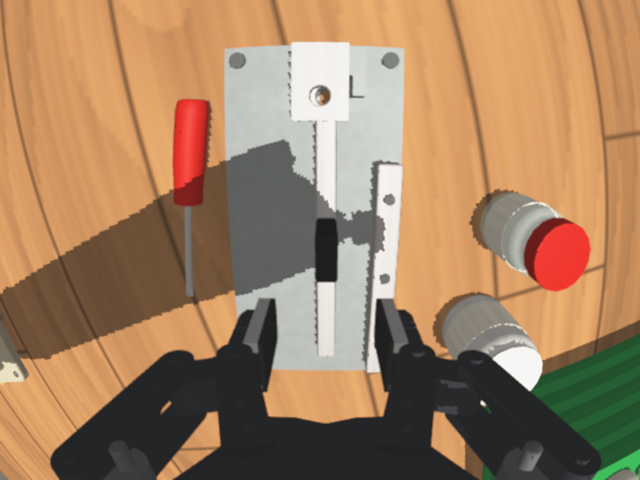

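View pics/w5k.png

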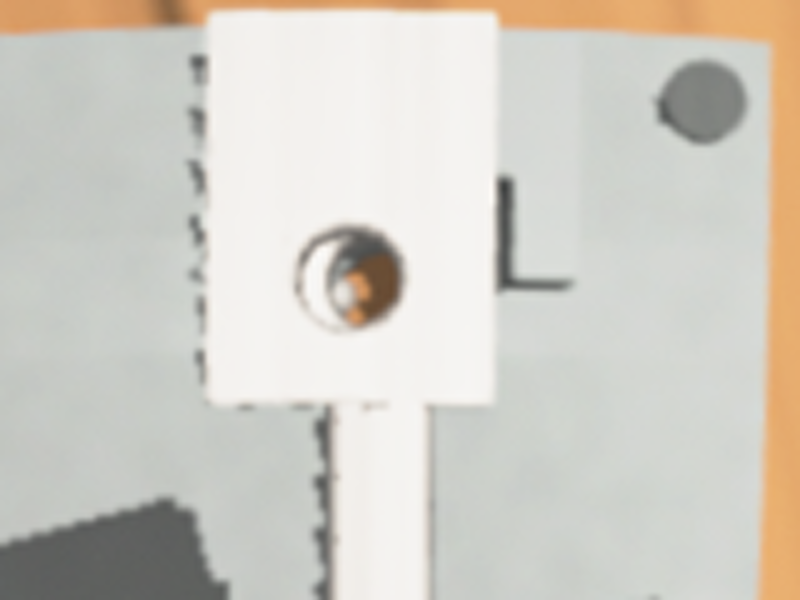

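```bash
python3 - <<'E'
from h import *
c=np.load("w5.npz")
h=wray(c,319.6,95.5,.044)
b1=wray(c,325.9,128,.03);b2=wray(c,326.8,355,.03);d=(b2-b1)/np.linalg.norm(b2-b1)
e=b2-.203*d;print("hole",h,"eye est",e,"yaw",np.degrees(np.arctan2(d[1],d[0])))
l=wray(c,315,98,.03);print("eye hole left edge",l)
px=[(224.5,47.5),(404.5,48),(236,370)];L=np.array([(-.04,-.075),(-.04,.055),(.23,-.075)])
from scipy.optimize import least_squares
W=np.array([wray(c,u,v,.012)[:2] for u,v in px])
f=lambda q:(L@np.array([[np.cos(q[2]),np.sin(q[2])],[-np.sin(q[2]),np.cos(q[2])]])+q[:2]-W).ravel()
r=least_squares(f,[.55,.09,-1.8]);print(r.x,np.degrees(r.x[2]),(r.fun.reshape(-1,2)*1000).round(1).tolist())
a=r.x[2]
E=np.array([[np.cos(a),np.sin(a)],[-np.sin(a),np.cos(a)]])
for p in(h,e,l): print((E@(p[:2]-r.x[:2])*1000).round(1))
k=[wray(c,291.5,42.5,.044),wray(c,349.5,42.5,.044),wray(c,291.5,120.5,.044),wray(c,349,120.5,.044)]
for p in k: print("kn",(E@(p[:2]-r.x[:2])*1000).round(1))
E
```

```text
hole [0.55492126 0.08188822 0.044     ] eye est [0.55955366 0.08443278 0.03      ] yaw -103.35184786771258
eye hole left edge [0.55163587 0.08202983 0.03      ]
[ 0.55832785  0.07989006 -1.83680151] -105.24097411643515 [[-0.6, -0.5], [-1.5, -2.3], [2.1, 2.8]]
[-1.  -3.8]
[-4.7 -0. ]
[-0.3 -7. ]
kn [-35.7 -22.4]
kn [-36.6  13.9]
kn [ 15.3 -21.1]
kn [14.4 15.2]
```

```bash
python3 -c "
from h import *
go([.534,.330,.19],2)"
```

```text
turn [-15.67   0.13  -0.04] shift [-50.1 334.8 -81.5]
```

```bash
python3 -m inch '[[[0,0,0],[-20,10,-2],0.5],[[-1,0,0],[-45,45,-11],0.5],[[-3,0,0],[-50,95,-23],0.5],[[-6,0,0],[-50,150,-36],0.5],[[-9,0,0],[-50,205,-50],0.5],[[-12,0,0],[-50,260,-63],0.5],[[-14,0,0],[-50,305,-74],0.5],[[-15.7,0,0],[-50,330,-81],0.5],[[-15.7,0,0],[-50,335,-81.5],0.5],[[-15.7,0,0],[-50,335,-81.5],0.5]]'
python3 -c "
from h import *
st();c=wrist('w6')"
```

```text
clock: 8.52
position: [0.5342, 0.3293, 0.1891]
ee_rot: [-0.012, 0.707, 0.012, 0.707]
ft_force: [-0.3, -0.1, -0.5]
grip_width: 0.498
t 8.525 p [0.5342 0.3293 0.1891] x [ 0.001 -0.    -1.   ] z [0.999 0.034 0.001] zyaw 1.97 F [-0.35 -0.06 -0.53] T [-0.031  0.015 -0.019] w 0.498 j [-0.06  0.46 -0.75  1.48  0.32  1.32 -0.81]
```

View pics/w6.png

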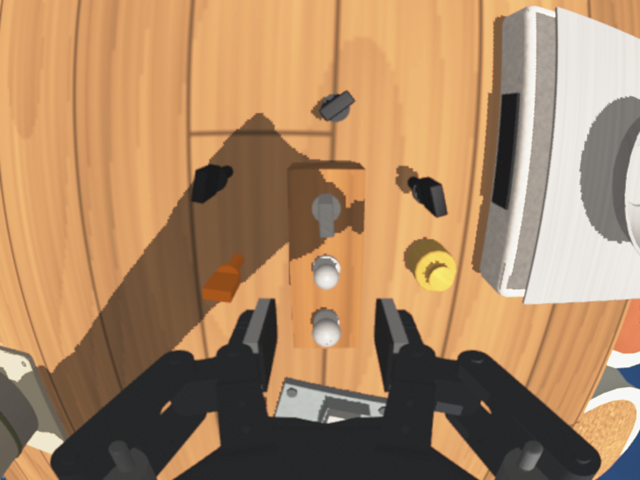

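```bash
python3 - <<'E'
from h import *
c=np.load("w6.npz");print("cam",c["q"]+c["rm"]@c["T_tool_cam"][:3,3])
b=c["pixels"][180:250,280:380,::-1];cv2.imwrite("pics/w6k.png",cv2.resize(b,None,fx=8,fy=8,interpolation=cv2.INTER_CUBIC))
print(wproj(c,[[.534,.344,.091],[.534,.332,.091],[.534,.356,.091],[.534,.344,.055]]))
E
```

```text
cam [0.53158153 0.40992675 0.33144528]
[[324.78677735 222.38484945]
 [324.17186989 239.3954381 ]
 [325.41928972 204.93643042]
 [324.76383932 209.92663197]]
```

View pics/w6k.png

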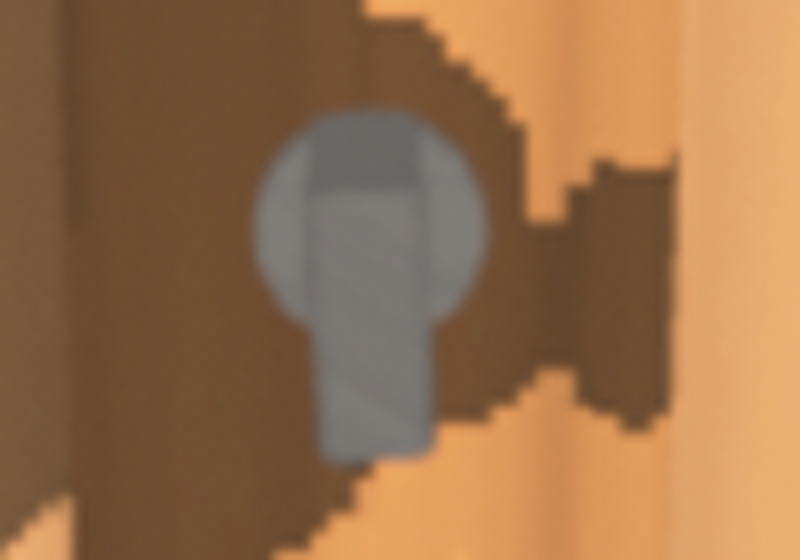

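```bash
python3 - <<'E'
from h import *
c=np.load("w6.npz")
a=wray(c,325.5,203.5,.091);b=wray(c,326.8,237.2,.091);print(a,b,(a+b)/2,np.linalg.norm(a-b),np.degrees(np.arctan2(*(a-b)[:2])))
k=wray(c,325.8,206.5,.055);print("collar",k)
go([*((a+b)/2)[:2],.110],2); go([*((a+b)/2)[:2],.059],2)
E
```

```text
[0.53401888 0.35697658 0.091     ] [0.53572921 0.33362769 0.091     ] [0.53487404 0.34530213 0.091     ] 0.023411442363822598 -4.18950094364411
collar [0.53469522 0.34671404 0.055     ]
turn [-0.07  0.1   0.04] shift [79.3 16.6  0.8]
turn [-0.07  0.1   0.04] shift [130.3  16.6   0.7]
```

```bash
python3 -m inch '[[[-1,0,0],[30,8,0.3],0.6],[[-2,0,0],[75,16,0.7],0.6],[[-2,0,0],[110,16.6,0.7],0.6],[[-2,0,0],[130,16.6,0.7],0.6],[[-2,0,0],[130.3,16.6,0.7],0.75],[[-2,0,0],[130.3,16.6,0.7],1],[[-2,0,0],[130.3,16.6,0.7],1],[[-2,0,0],[130.3,16.6,0.7],1]]' 60
python3 -c "
from h import *
st();c=wrist('w7')"
```

```text
clock: 9.57
position: [0.5354, 0.3455, 0.0601]
ee_rot: [-0.024, 0.706, 0.024, 0.708]
ft_force: [-0.5, -0.2, 3.0]
grip_width: 0.107
t 9.575 p [0.5354 0.3455 0.0601] x [ 0.003 -0.    -1.   ] z [0.998 0.068 0.003] zyaw 3.91 F [-0.48 -0.21  3.02] T [-0.18   0.094  0.025] w 0.107 j [-0.12  0.61 -0.71  1.58  0.43  1.11 -0.86]
```

View pics/w7.png

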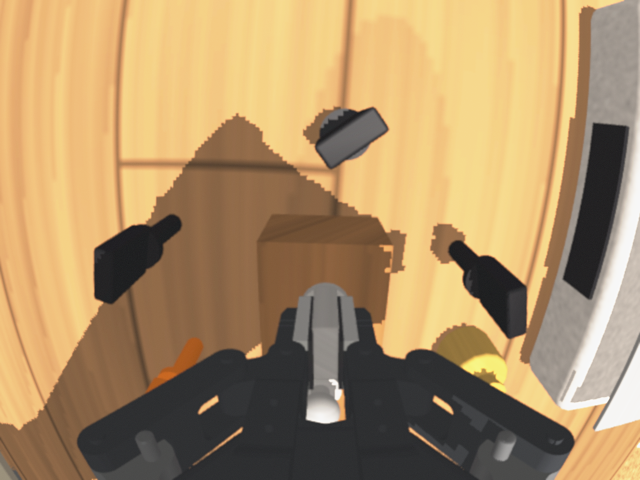

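```bash
python3 -m inch '[[[0,0,0],[-10,0,0],1],[[0,0,0],[-30,0,0],1],[[0,0,0],[-60,0,0],1],[[0,0,0],[-90,0,0],1],[[0,0,0],[-100,0,0],1],[[0,0,0],[-100,0,0],1],[[0,0,0],[-100,0,0],1]]'
python3 -c "
from h import *
st();c=wrist('w8');go([.5550,.0820,.135],-13.7)"
```

```text
clock: 10.5
position: [0.5347, 0.3451, 0.1589]
ee_rot: [-0.025, 0.706, 0.024, 0.707]
ft_force: [-0.4, 1.0, -1.0]
grip_width: 0.106
t 10.5 p [0.5347 0.3451 0.1589] x [ 0.002 -0.001 -1.   ] z [0.998 0.068 0.002] zyaw 3.92 F [-0.36  1.03 -1.02] T [ 0.032 -0.012 -0.006] w 0.106 j [-0.09  0.51 -0.75  1.49  0.36  1.28 -0.81]
turn [17.62  0.1   0.05] shift [  24.1 -263.8    2.3]
```

View pics/w8.png

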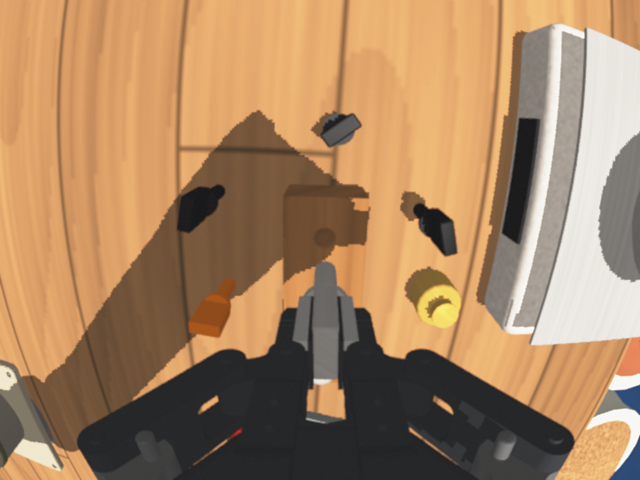

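```bash
python3 - <<'E'
from h import *
c=np.load("w8.npz")
b=c["pixels"][240:400,270:380,::-1];cv2.imwrite("pics/w8k.png",cv2.resize(b,None,fx=5,fy=5,interpolation=cv2.INTER_CUBIC))
for n,P in [("foot edge +y",[.051,.0047,0]),("foot c",[.051,0,0]),("collar edge+y",[.009,.011,0]),("tabtop +y",[-.032,.012,0]),("tabtop -y",[-.032,-.012,0])]:
    print(n,wproj(c,c["q"]+c["rm"]@np.array(P)))
E
```

```text
foot edge +y [[324.39758605 262.04566744]]
foot c [[324.39776069 269.80791727]]
collar edge+y [[324.23941493 283.2050462 ]]
tabtop +y [[324.00159741 329.71031064]]
tabtop -y [[324.05847317 382.47310626]]
```

View pics/w8k.png

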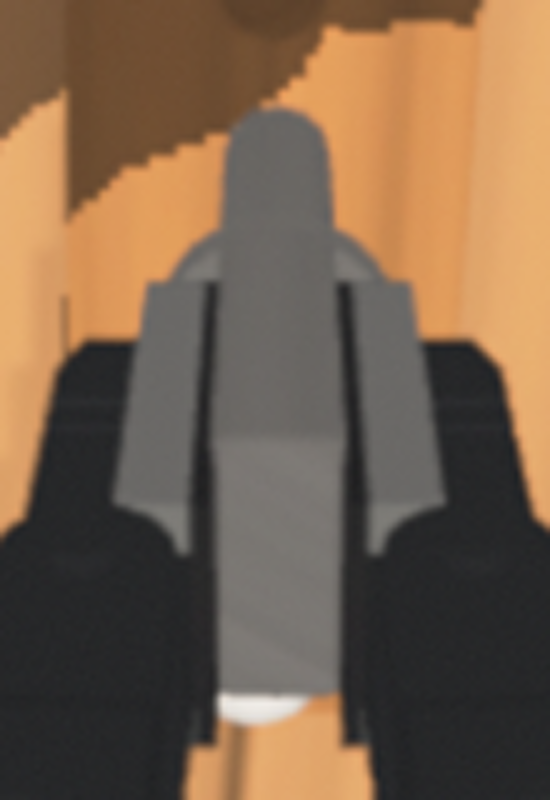

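```bash
python3 -m inch '[[[1,0,0],[0,-12,0],1],[[3,0,0],[0,-40,0.5],1],[[5,0,0],[0,-80,1],1],[[8,0,0],[0,-120,1],1],[[11,0,0],[0,-160,1.5],1],[[14,0,0],[0,-200,2],1],[[16.5,0,0],[5,-235,2],1],[[17.6,0,0],[15,-256,2.3],1],[[17.6,0,0],[24,-263,2.3],1],[[17.6,0,0],[24,-263.8,2.3],1]]'
python3 -m inch '[[[0,0,0],[0,0,0],1],[[0,0,0],[0,0,0],1]]'
python3 -c "
from h import *
st();go([.5550,.0820,.110],-13.7)"
```

```text
clock: 11.8
position: [0.5543, 0.0826, 0.134]
ee_rot: [0.084, 0.702, -0.084, 0.702]
ft_force: [-0.6, 0.8, -0.5]
grip_width: 0.105
clock: 12.05
position: [0.5542, 0.0839, 0.1342]
ee_rot: [0.083, 0.702, -0.083, 0.702]
ft_force: [0.8, -0.6, -0.1]
grip_width: 0.112
t 12.05 p [0.5542 0.0839 0.1342] x [-0. -0. -1.] z [ 0.972 -0.234 -0.   ] zyaw -13.51 F [ 0.84 -0.63 -0.12] T [ 0.059  0.006 -0.025] w 0.112 j [ 0.32  0.34 -0.65  1.73  0.22  1.15 -0.63]
turn [ 0.19 -0.01  0.01] shift [24.2 -1.6  1.2]
```

```bash
python3 -m inch '[[[0,0,0],[10,-1.6,1.2],1],[[0,0,0],[22,-1.6,1.2],1],[[0,0,0],[24,-1.6,1.2],1],[[0,0,0],[24,-1.6,1.2],1],[[0,0,0],[24,-1.6,1.2],1]]'
python3 -c "
from h import *
st();c=wrist('w9')
b=c['pixels'][180:340,240:400,::-1];cv2.imwrite('pics/w9k.png',cv2.resize(b,None,fx=5,fy=5,interpolation=cv2.INTER_CUBIC)[:, :])
c=camera('side');np.savez('s9.npz',**c);cv2.imwrite('pics/s9k.png',cv2.resize(c['pixels'][230:310,280:380,::-1],None,fx=7,fy=7,interpolation=cv2.INTER_CUBIC))"
```

```text
clock: 12.68
position: [0.5552, 0.0821, 0.1105]
ee_rot: [0.083, 0.702, -0.083, 0.702]
ft_force: [0.1, -0.8, -0.3]
grip_width: 0.108
t 12.675 p [0.5552 0.0821 0.1105] x [ 0. -0. -1.] z [ 0.972 -0.234  0.   ] zyaw -13.51 F [ 0.05 -0.79 -0.34] T [-0.053  0.003 -0.03 ] w 0.108 j [ 0.31  0.36 -0.64  1.75  0.24  1.11 -0.64]
```

View pics/w9.png

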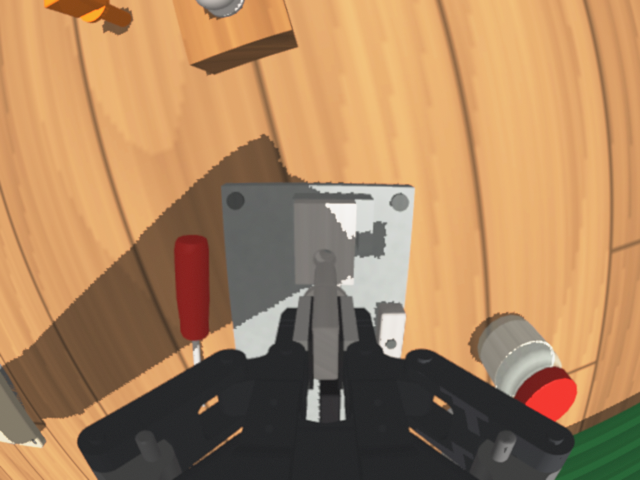

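View pics/s9k.png

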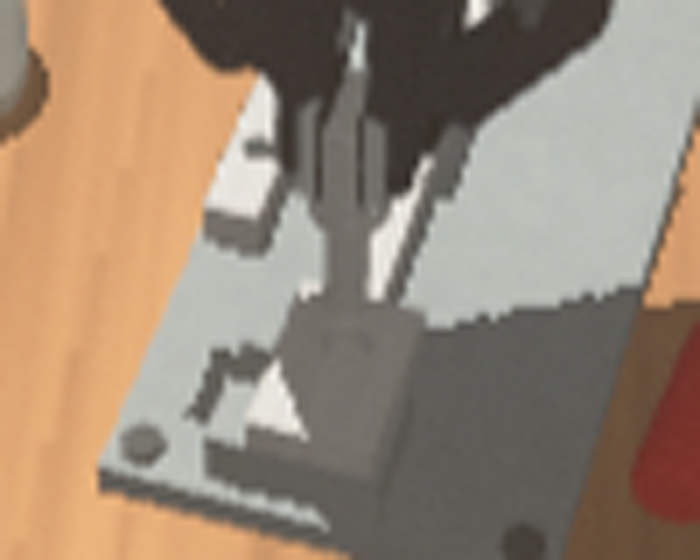

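View pics/w9k.png

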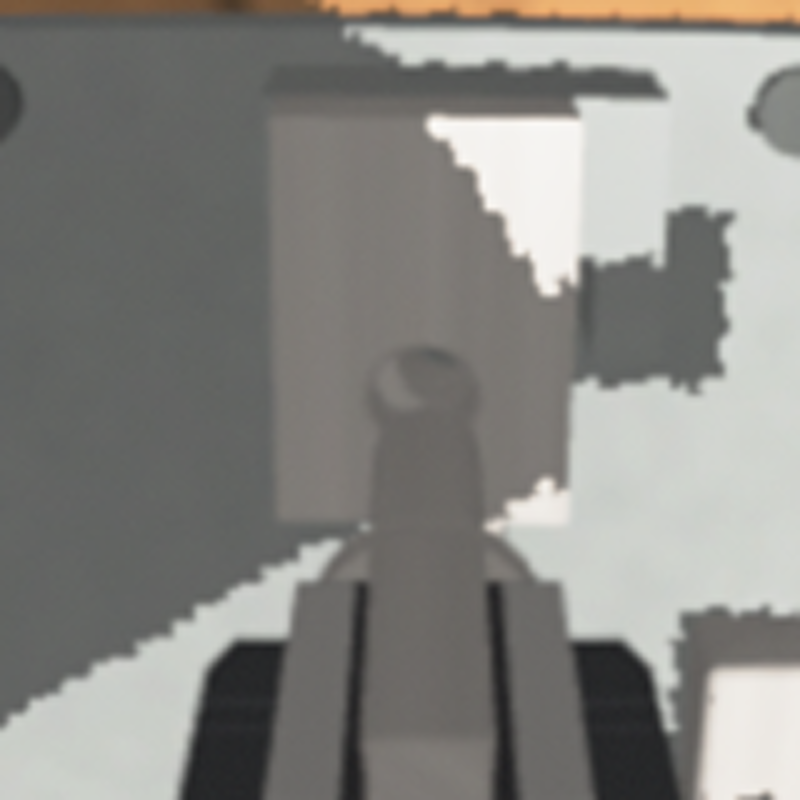

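```bash
python3 - <<'E'
from h import *
c=np.load("w9.npz")
for n,u,v in [("knuckle corners",293.5,199),("",355,199),("",294.5,284)]:
    p=wray(c,u,v,.044); print(n,p,((p-c["q"])@c["rm"]*1000).round(1))
h=np.array([.555,.082,.044]);print("hole proj",wproj(c,h),((h-c["q"])@c["rm"]*1000).round(1))
print("foot proj",[wproj(c,c["q"]+c["rm"]@np.array([x,.0047,0])) for x in (.051,.053)])
s=np.load("s9.npz")
for z in(.056,.058,.060): print("side foot",proj(s,[[.5552,.0821,z]]))
print("side hole",proj(s,[h]))
E
```

```text
knuckle corners [0.54670247 0.12272921 0.044     ] [ 66.5  37.5 -17.7]
 [0.58102879 0.11450369 0.044     ] [66.5 37.5 17.6]
 [0.53347811 0.0709849  0.044     ] [ 66.5 -15.9 -18.5]
hole proj [[324.1286321  260.39827865]] [66.5 -0.2 -0.2]
foot proj [array([[324.3425411 , 262.28413077]]), array([[324.35053304, 260.98700381]])]
side foot [[329.1716056  274.47296975]]
side foot [[329.19433013 273.82216351]]
side foot [[329.21713312 273.16911005]]
side hole [[329.14292431 278.29542594]]
```

```bash
python3 -m inch '[[[0,0,0],[4,0.4,-0.6],1],[[0,0,0],[8,0.4,-0.6],1],[[0,0,0],[12,0.4,-0.6],1],[[0,0,0],[14,0.4,-0.6],1],[[0,0,0],[14,0.4,-0.6],1],[[0,0,0],[14,0.4,-0.6],1]]'
python3 -c "
from h import *
st()"
```

```text
clock: 13.52
position: [0.5548, 0.0826, 0.0966]
ee_rot: [0.083, 0.702, -0.083, 0.702]
ft_force: [-0.1, 0.8, -1.4]
grip_width: 0.106
t 13.525 p [0.5548 0.0826 0.0966] x [ 0.001 -0.    -1.   ] z [ 0.972 -0.234  0.001] zyaw -13.51 F [-0.07  0.82 -1.39] T [0.021 0.003 0.033] w 0.106 j [ 0.3   0.38 -0.64  1.76  0.25  1.08 -0.65]
```

```bash
python3 -m inch '[[[0,0,0],[1.5,0,0],1],[[0,0,0],[3,0,0],1],[[0,0,0],[4,0,0],1],[[0,0,0],[4,0,0],1]]'
python3 -c "
from h import *
st();c=wrist('w10')
b=c['pixels'][180:340,240:400,::-1];cv2.imwrite('pics/w10k.png',cv2.resize(b,None,fx=5,fy=5,interpolation=cv2.INTER_CUBIC)[:, :])"
```

```text
clock: 14.02
position: [0.5547, 0.0826, 0.0925]
ee_rot: [0.083, 0.702, -0.083, 0.702]
ft_force: [0.1, 0.1, -0.9]
grip_width: 0.101
t 14.025 p [0.5547 0.0826 0.0925] x [ 0. -0. -1.] z [ 0.972 -0.234  0.   ] zyaw -13.51 F [ 0.14  0.07 -0.88] T [-0.029 -0.039 -0.043] w 0.101 j [ 0.3   0.38 -0.64  1.77  0.26  1.07 -0.66]
```

View pics/w10k.png

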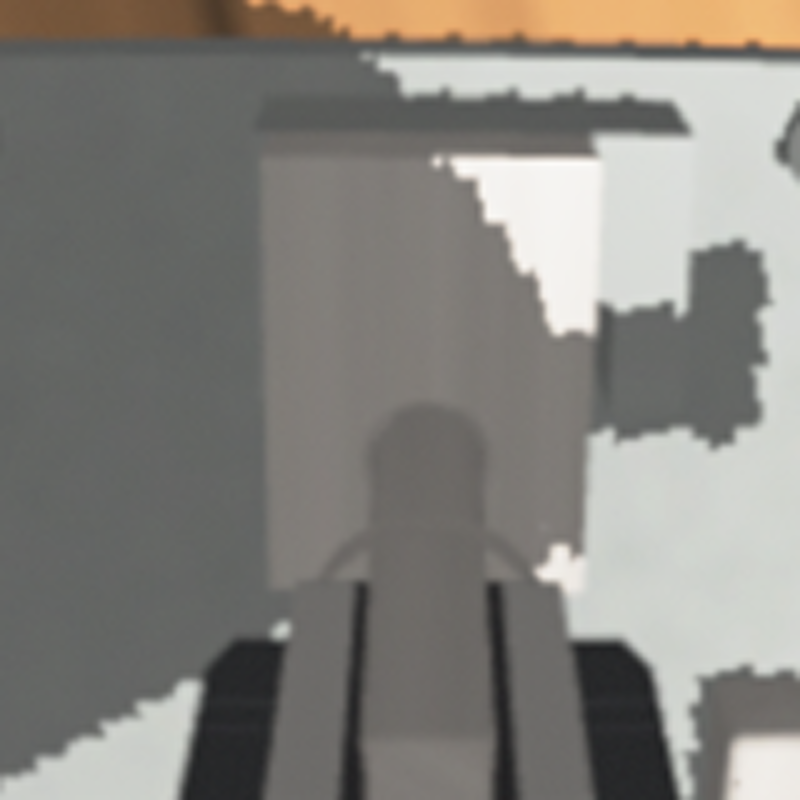

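```bash
python3 -m inch '[[[0,0,0],[1.5,0,0],1],[[0,0,0],[3,0,0],1],[[0,0,0],[5,0,0],1],[[0,0,0],[6,0,0],1],[[0,0,0],[6,0,0],1]]'
python3 -c "
from h import *
st()"
```

```text
clock: 14.7
position: [0.5547, 0.0826, 0.0865]
ee_rot: [0.083, 0.702, -0.083, 0.702]
ft_force: [-1.6, -0.5, -0.7]
grip_width: 0.109
t 14.7 p [0.5547 0.0826 0.0865] x [ 0. -0. -1.] z [ 0.972 -0.234  0.   ] zyaw -13.51 F [-1.64 -0.46 -0.66] T [-0.092 -0.006 -0.014] w 0.109 j [ 0.3   0.39 -0.63  1.77  0.26  1.06 -0.66]
```

```bash
python3 -m inch '[[[0,0,0],[0,0,1],1],[[0,0,0],[0,0,2],1],[[0,0,0],[0,0,3],1],[[0,0,0],[0,0,3.5],1],[[0,0,0],[0,0,3.5],1]]'
python3 -c "
from h import *
st();c=wrist('w11')
b=c['pixels'][180:340,240:400,::-1];cv2.imwrite('pics/w11k.png',cv2.resize(b,None,fx=5,fy=5,interpolation=cv2.INTER_CUBIC)[:, :])"
```

```text
clock: 15.32
position: [0.5565, 0.082, 0.0861]
ee_rot: [0.083, 0.703, -0.083, 0.701]
ft_force: [-7.4, -0.2, 3.2]
grip_width: 0.108
t 15.325 p [0.5565 0.082  0.0861] x [-0.003 -0.001 -1.   ] z [ 0.972 -0.233 -0.003] zyaw -13.49 F [-7.39 -0.17  3.24] T [-0.077  2.119  0.046] w 0.108 j [ 0.3   0.4  -0.63  1.76  0.26  1.07 -0.66]
```

View pics/w11k.png

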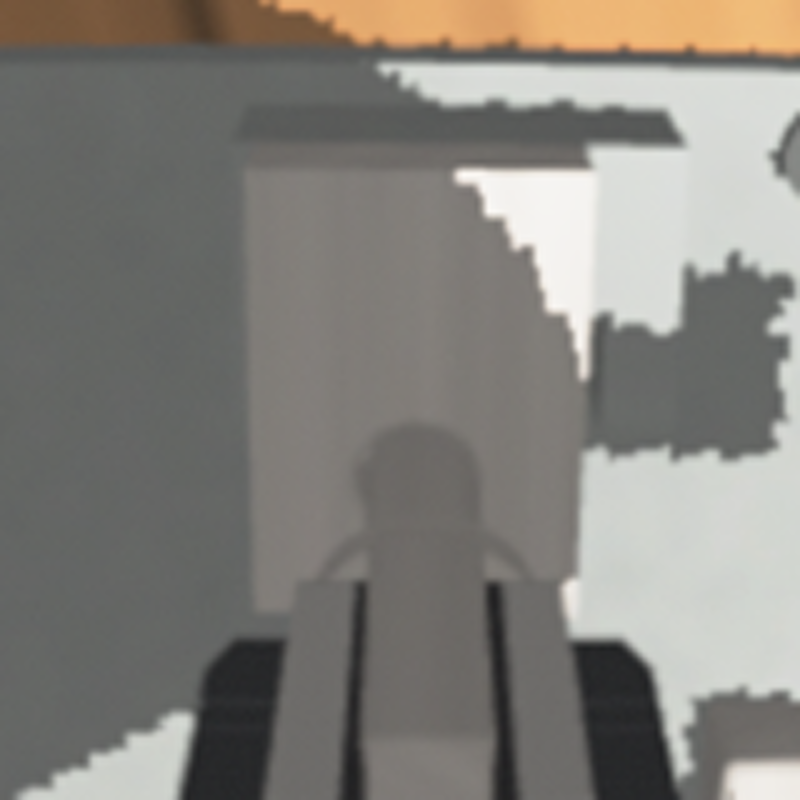

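```bash
python3 -m inch '[[[0,0,0],[0,0,1.5],1],[[0,0,0],[0,0,3],1],[[0,0,0],[0,0,3],1],[[0,0,0],[0,0,3],1]]'
python3 -c "
from h import *
st()"
```

```text
clock: 15.88
position: [0.558, 0.0815, 0.0858]
ee_rot: [0.082, 0.704, -0.083, 0.7]
ft_force: [-7.5, 0.1, 2.6]
grip_width: 0.104
t 15.875 p [0.558  0.0815 0.0858] x [-0.006 -0.001 -1.   ] z [ 0.973 -0.233 -0.006] zyaw -13.46 F [-7.55  0.09  2.59] T [-0.002  1.924  0.006] w 0.104 j [ 0.3   0.4  -0.63  1.76  0.27  1.07 -0.66]
```

```bash
python3 -m inch '[[[0,-0.3,0],[0,0,0.8],1],[[0,-0.3,0],[1.5,0,0.8],1],[[0,-0.3,0],[3,0,0.8],1],[[0,-0.3,0],[5,0,0.8],1],[[0,-0.3,0],[5,0,0.8],1]]'
python3 -c "
from h import *
st()"
```

```text
clock: 16.5
position: [0.5576, 0.0815, 0.0803]
ee_rot: [0.082, 0.703, -0.084, 0.701]
ft_force: [-5.2, 0.2, -0.8]
grip_width: 0.108
t 16.5 p [0.5576 0.0815 0.0803] x [-0.004 -0.002 -1.   ] z [ 0.973 -0.232 -0.003] zyaw -13.44 F [-5.17  0.19 -0.83] T [0.071 1.311 0.012] w 0.108 j [ 0.3   0.41 -0.63  1.76  0.27  1.06 -0.66]
```

```bash
python3 -m inch '[[[0,-0.2,0],[1.5,0,0],1],[[0,-0.2,0],[3,0,0],1],[[0,-0.2,0],[4,0,0],1],[[0,-0.2,0],[4,0,0],1]]'
python3 -c "
from h import *
st()"
```

```text
clock: 17.0
position: [0.5574, 0.0816, 0.0761]
ee_rot: [0.082, 0.702, -0.084, 0.702]
ft_force: [-4.4, 0.5, 2.0]
grip_width: 0.108
t 17.0 p [0.5574 0.0816 0.0761] x [-0.001 -0.003 -1.   ] z [ 0.973 -0.232 -0.   ] zyaw -13.43 F [-4.44  0.48  1.98] T [ 6.300e-02  1.202e+00 -1.000e-03] w 0.108 j [ 0.29  0.41 -0.63  1.77  0.28  1.05 -0.67]
```

```bash
python3 -m inch '[[[0,0,0],[1.5,0,0],1],[[0,0,0],[3,0,0],1],[[0,0,0],[4.5,0,0],1],[[0,0,0],[6,0,0],1],[[0,0,0],[8,0,0],1],[[0,0,0],[9,0,0],1],[[0,0,0],[9,0,0],1]]'
python3 -c "
from h import *
st()"
```

```text
clock: 17.88
position: [0.5573, 0.0816, 0.0669]
ee_rot: [0.082, 0.703, -0.084, 0.702]
ft_force: [-4.1, -0.3, -0.1]
grip_width: 0.108
t 17.875 p [0.5573 0.0816 0.0669] x [-0.001 -0.003 -1.   ] z [ 0.973 -0.232 -0.   ] zyaw -13.43 F [-4.07 -0.26 -0.14] T [ 0.114  0.989 -0.003] w 0.108 j [ 0.29  0.42 -0.62  1.78  0.28  1.03 -0.67]
```

```bash
python3 -m inch '[[[0,0,0],[1,0,0.3],1],[[0,0,0],[2,0,0.3],1],[[0,0,0],[3,0,0.3],1],[[0,0,0],[4,0,0.3],1],[[0,0,0],[4.5,0,0.3],1],[[0,0,0],[4.5,0,0.3],1]]'
python3 -c "
from h import *
st()"
```

```text
clock: 18.62
position: [0.5576, 0.0816, 0.0629]
ee_rot: [0.082, 0.702, -0.084, 0.702]
ft_force: [-7.0, -0.2, 6.8]
grip_width: 0.105
t 18.625 p [0.5576 0.0816 0.0629] x [-0.001 -0.003 -1.   ] z [ 0.973 -0.232 -0.   ] zyaw -13.43 F [-6.97 -0.22  6.8 ] T [-0.066  1.631  0.033] w 0.105 j [ 0.29  0.43 -0.62  1.78  0.29  1.03 -0.68]
```

```bash
python3 -m inch '[[[0,0,0],[1,0,0.5],1],[[0,0,0],[2,0,0.8],1],[[0,0,0],[3,0,0.8],1],[[0,0,0],[3,0,0.8],1]]'
python3 -c "
from h import *
st()"
```

```text
clock: 19.12
position: [0.5589, 0.0812, 0.0603]
ee_rot: [0.082, 0.702, -0.084, 0.702]
ft_force: [-4.9, -1.0, 5.7]
grip_width: 0.106
t 19.125 p [0.5589 0.0812 0.0603] x [ 0.    -0.003 -1.   ] z [ 0.973 -0.232  0.001] zyaw -13.44 F [-4.92 -0.97  5.72] T [-0.142  1.01  -0.023] w 0.106 j [ 0.29  0.43 -0.62  1.78  0.29  1.02 -0.68]
```

```bash
python3 -m inch '[[[0,0,0],[1,0,0],1],[[0,0,0],[2,0,0],1],[[0,0,0],[3,0,0],1],[[0,0,0],[4,0,0],1],[[0,0,0],[4,0,0],1]]'
python3 -c "
from h import *
st()"
```

```text
clock: 19.75
position: [0.5597, 0.081, 0.0569]
ee_rot: [0.082, 0.701, -0.084, 0.703]
ft_force: [-3.2, 0.5, 4.3]
grip_width: 0.106
t 19.75 p [0.5597 0.081  0.0569] x [ 0.002 -0.003 -1.   ] z [ 0.973 -0.233  0.003] zyaw -13.45 F [-3.22  0.53  4.27] T [-0.182  0.716 -0.052] w 0.106 j [ 0.28  0.44 -0.62  1.78  0.3   1.01 -0.68]
```

```bash
python3 -m inch '[[[0,0.1,0],[1,0,0],1],[[0,0.1,0],[2,0,0],1],[[0,0.1,0],[3,0,0],1],[[0,0.1,0],[3,0,0],1]]'
python3 -c "
from h import *
st();c=wrist('w12')
b=c['pixels'][180:340,240:400,::-1];cv2.imwrite('pics/w12k.png',cv2.resize(b,None,fx=5,fy=5,interpolation=cv2.INTER_CUBIC)[:, :])"
```

```text
clock: 20.25
position: [0.5601, 0.0809, 0.0541]
ee_rot: [0.082, 0.702, -0.084, 0.703]
ft_force: [-3.3, -0.8, 3.9]
grip_width: 0.107
t 20.25 p [0.5601 0.0809 0.0541] x [ 0.001 -0.003 -1.   ] z [ 0.973 -0.233  0.002] zyaw -13.46 F [-3.28 -0.84  3.86] T [-0.086  0.792 -0.02 ] w 0.107 j [ 0.28  0.44 -0.61  1.78  0.3   1.01 -0.68]
```

View pics/w12k.png

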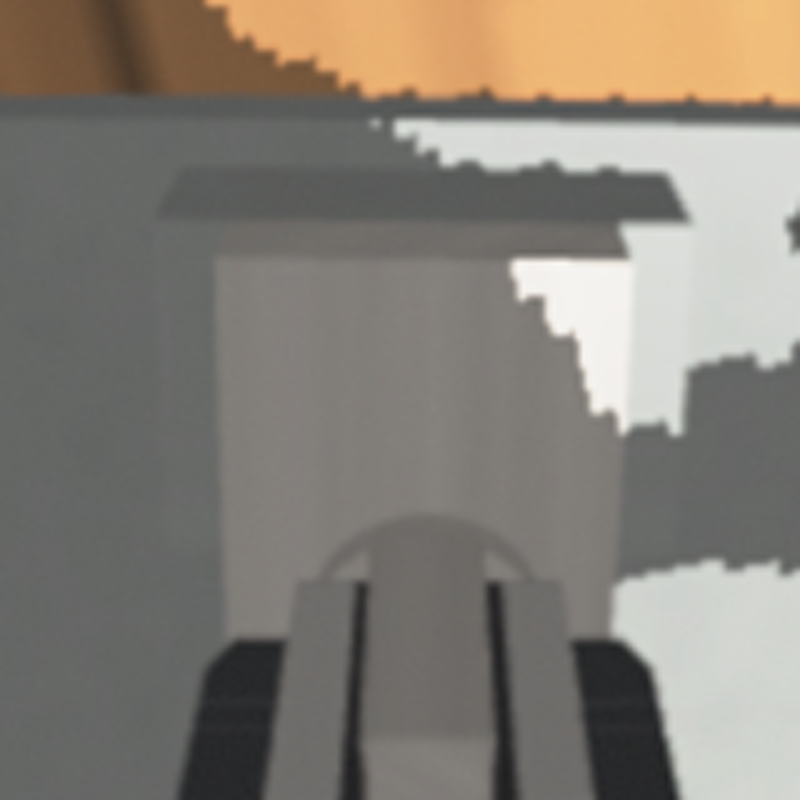

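Nearly seated: the collar is just above the plate and the knuckle is now centred over the fork. I'll push the last bit until it stops.

```bash
python3 -m inch '[[[0,0,0],[1,0,0],1],[[0,0,0],[2,0,0],1],[[0,0,0],[2.5,0,0],1],[[0,0,0],[2.5,0,0],1]]'
python3 -c "
from h import *
st()"
```

```text
clock: 20.8
position: [0.5608, 0.0808, 0.0539]
ee_rot: [0.082, 0.701, -0.084, 0.703]
ft_force: [-12.4, -2.6, 26.5]
grip_width: 0.107
t 20.8 p [0.5608 0.0808 0.0539] x [ 0.002 -0.004 -1.   ] z [ 0.972 -0.233  0.003] zyaw -13.48 F [-12.39  -2.57  26.47] T [-0.671  2.919 -0.038] w 0.107 j [ 0.28  0.44 -0.61  1.78  0.3   1.01 -0.68]
```

```bash
python3 -m inch '[[[0,0,0],[0.2,0,-0.8],1],[[0,0,0],[0.2,0,-0.8],1]]'
python3 -m inch '[[[0,0,0],[0.2,0,0],0.85],[[0,0,0],[0,0,0],0.7],[[0,0,0],[0,0,0],0.6]]'
python3 -m inch '[[[0,0,0],[-10,0,0],0.6],[[0,0,0],[-40,0,0],0.5],[[0,0,0],[-80,-10,0],0.5],[[0,0,0],[-110,-40,0],0.5],[[0,0,0],[-110,-80,0],0.5],[[0,0,0],[-110,-90,0],0.5],[[0,0,0],[-110,-90,0],0.5],[[0,0,0],[-110,-90,0],0.5]]'
python3 -c "
from h import *
st();c=wrist('w13')
b=c['pixels'][40:160,240:400,::-1];cv2.imwrite('pics/w13k.png',cv2.resize(b,None,fx=5,fy=5,interpolation=cv2.INTER_CUBIC)[:, :])
c=camera('side');np.savez('s13.npz',**c);cv2.imwrite('pics/s13k.png',cv2.resize(c['pixels'][200:320,280:400,::-1],None,fx=5,fy=5,interpolation=cv2.INTER_CUBIC))"
```

```text
clock: 21.05
position: [0.5605, 0.0809, 0.0541]
ee_rot: [0.082, 0.701, -0.084, 0.704]
ft_force: [-3.4, -0.5, 6.5]
grip_width: 0.109
clock: 21.42
position: [0.5606, 0.0809, 0.0539]
ee_rot: [0.082, 0.701, -0.084, 0.704]
ft_force: [-0.5, 0.2, 0.4]
grip_width: 0.399
clock: 22.42
position: [0.5394, -0.0046, 0.1643]
ee_rot: [0.081, 0.701, -0.083, 0.704]
ft_force: [-0.4, 0.5, 0.5]
grip_width: 0.504
t 22.425 p [ 0.5394 -0.0046  0.1643] x [ 0.004 -0.003 -1.   ] z [ 0.973 -0.231  0.004] zyaw -13.38 F [-0.39  0.48  0.46] T [0.01  0.036 0.002] w 0.504 j [ 0.47  0.25 -0.62  1.75  0.16  1.19 -0.43]
```

View pics/w13k.png

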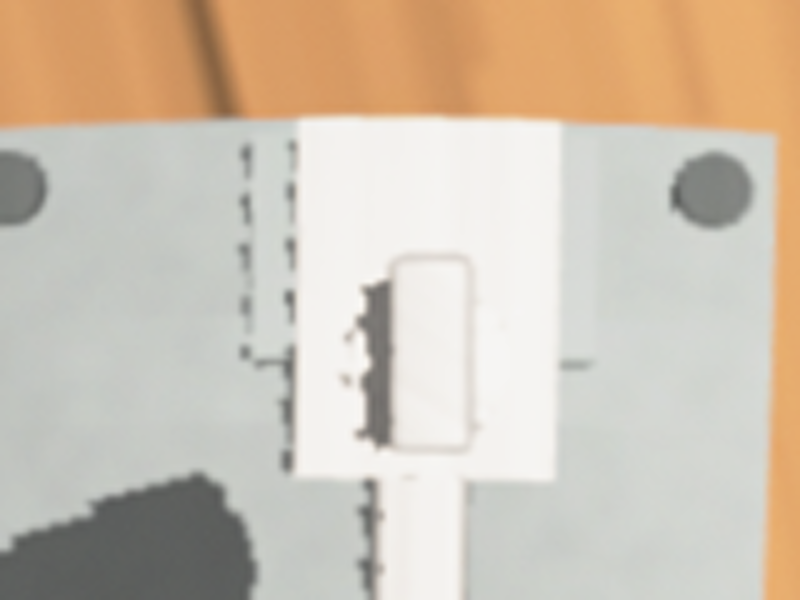

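View pics/s13k.png

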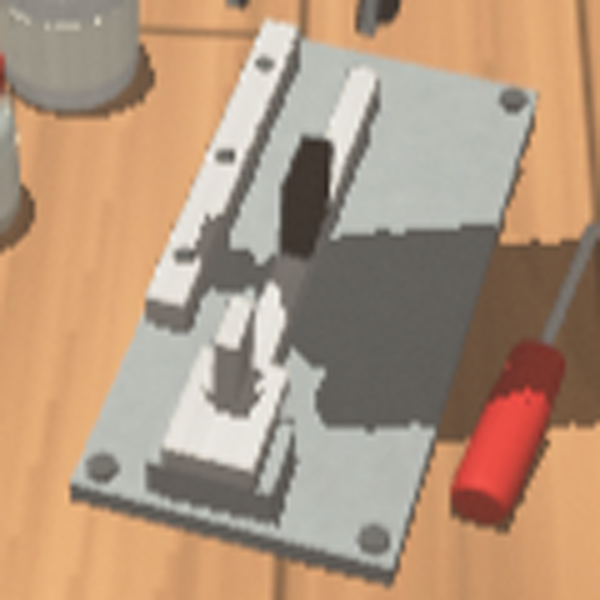

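```bash
python3 - <<'E'
from h import *
c=np.load("s13.npz");P=cloud(c)
m=(np.hypot(P[...,0]-.559,P[...,1]-.081)<.025)&(P[...,2]>.06)
print(m.sum(),P[m].mean(0),np.sort(P[m][:,2])[-12:].round(4))
s=np.load("side0.npz");Q=cloud(s)
m=(np.hypot(Q[...,0]-.535,Q[...,1]-.345)<.02)&(Q[...,2]>.07);print("stand before",np.sort(Q[m][:,2])[-12:].round(4))
for z in(.085,.089): print(proj(c,[[.559,.081,z]]))
for X in (P,Q):
    m=(np.hypot(X[...,0]-.552,X[...,1]-.11)<.012);print("knuckle",np.median(X[m][:,2]))
m=(abs(Q[...,0]-.535)<.025)&(abs(Q[...,1]-.265)<.008);print("stand top",np.median(Q[m][:,2]))
E
```

```text
111 [0.56067457 0.08488572 0.07807855] [0.0852 0.0853 0.0856 0.0856 0.0857 0.0859 0.0859 0.0859 0.0859 0.0862
 0.0862 0.0862]
stand before [0.0918 0.0918 0.092  0.092  0.092  0.092  0.0921 0.0921 0.0921 0.0922
 0.0923 0.0925]
[[327.49636586 264.2528748 ]]
[[327.53708629 262.88079068]]
knuckle 0.03208838908418116
knuckle 0.037361130198458714
stand top 0.04937316426499461
```

```bash
python3 -c "
from workcell import manip
print(manip.hand_in())"
```

```text
the job is handed in; nothing more can be done
None
```

The bag clamp is back together and handed in at about 22.5 s of the 72 s. The judge gives no verdict, so these are my own checks.

**What I did:**
- I slid the jaw along the base plate until its eye stopped against the fork block, at about 7 N.
- I took the tab pin from the stand and put its foot into the knuckle hole, which sat about 4 mm to the clamp's −y side. With about 8 N I pushed the knuckle over into line.
- The pin then went on through the eye, into the lower bore and past the spring plunger, down to a firm stop. I let go and backed away.

**Last checks:**
- **Pin seated:** the tool stopped at 53.9 mm, where about 54 mm was predicted. The side camera puts the tab's top at about 86 mm, against 85 mm expected when seated. That matches a flush collar within the camera's error.
- **Knuckle and jaw:** in the wrist picture the knuckle looks centred over the fork and the bar enters it straight.
- **Forces:** the highest reading was about 29 N in total (26 N downward), at the final stop. That is under the clamp's 40 N limit but firmer than I intended. It read close to zero after release.
- **Not checked:** I took no separate final picture of the knob-headed pins or the bystanders. I saw no sign of contact with any of them during the work.

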